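# Fill the bud vase and set it on its candlestick stand

### The arm

A 6-joint arm with a two-finger parallel gripper is mounted at the origin on the work surface. World frame = base frame: x ahead of the robot, y to its left, z up, the work surface at z = 0. Lengths are in m, angles in degrees, forces in N, time in s.
With the tool pointing down it reaches from about 0.35 to 0.925 m from the base axis. Payload 6.4 kg.
Tool frame: the origin (TCP) lies at the very end of the fingers, on their centre line; the grasp point (between the pads) lies 19 mm behind it; z points along the fingers, y is the direction in which the jaws open and shut (so a half turn about z gives the same grasp; the last joint's range is limited). The gripper opens to 94 mm and grips with 3 to 60 N. Pads are 16 mm wide; open, the fingers measure 119 mm over their backs; the gripper's body (75 mm by 177 mm) begins 78 mm behind the grasp point.
Start: joints at [61.129, 14.043, 89.255, -0, 76.702, -9.975], TCP at [0.211, 0.615, 0.178] pointing down, gripper open.
Joint ranges: [-179.41, 179.41], [-58.25, 129.5], [7.25, 145.43], [-54.29, 234.29], [11.92, 165.04], [-157.13, 157.13]. Speed limits (degrees/s): [147.25, 147.25, 180, 180, 180, 180].

### API

Orientations are given as a 3x3 rotation matrix whose columns are the frame's x, y, z axes.
In Python, from bench import manip gives the robot as it stands. The module is installed in compiled form; this text tells all that it offers.
- The arm moves only by the shell command python3 -m handwheel 'ROWS' [OPENING] [FORCE]. ROWS is JSON, a list that holds one entry, the list of rows, each a list of 4 numbers: the shift along the tool's x, y, z scaled (see below), then the turn about the tool's z scaled (see below). In form: [[[x, y, z, turn], ...]]. A call has exactly 10 rows; each row is the pose to reach, as a shift and turn from the pose commanded when the call began, along the tool's axes at that moment; what a row does not reach only later rows make up. The controller multiplies each number of a shift by 800 mm and each number of a turn by 120 degrees. A row lasts 1/8 s, in which the tool goes at most 62.5 mm and 10.7 degrees, less where a joint would pass 70% of its speed; a pose out of reach is approached as far as the arm can. A call with a number of a shift or a turn outside -1 to 1 is refused whole. A call with a gripper value outside its range is refused whole. OPENING is the opening, from 0 (shut) to 1 (fully open), set as the call begins (- or left out, the last holds). The fingers move at their own pace and stop on an object; FORCE is the grip in N (left out, the last holds). Time passes only in rows, so rows that repeat a pose let the fingers close, or fill a call up. It gives the time, the measured TCP pose, the force and the opening at its end, in the units of the state.
- manip.get_state(): the state, without advancing time (a new reading comes with each control period).
- manip.capture(name): name is "side" or "top" or "wrist"; returns (picture, depth): 480x640x3 uint8, red, green, blue; 480x640 float32, m along the optical axis (not along the pixel's ray), 0 where there is no reading.
- manip.camera_info(name): a dict with "fovy" (degrees; the focal length in pixels is half the picture's height over the tangent of half this angle, whatever the lens; pixels are square), "cx", "cy" (the principal point, pixels), "T" (4x4, takes a point from camera to world coordinates); the wrist camera has in their place "hand_eye" (4x4, takes a point from camera to tool coordinates, whose origin is the TCP and whose axes are the flange's). Camera axes: x right, y up, looking along -z (the intrinsics and any distortion apply to the point x, -y, -z); pixel columns grow to the right and rows downward; lengths in m; the calibration is good to about 2 mm. A picture is of the moment at which its call begins: read the wrist's pose just before it. camera_info takes no time and is no camera call.
- manip.finish_job(): hands the job in, once; it reports no verdict.
The state is a dict: "clock": time; "qpos": joint angles; "qd": joint speeds; "joint_torque": joint torques, N m; "tcp_pos": TCP position; "tcp_rot": TCP orientation; "force": force on the tool from outside, world axes, zero at the start; "torque": the same for the moment, N m; "gripper_width": opening from 0.0 (shut) to 1.0 (fully open).
Only numpy, scipy, OpenCV 4.12 (cv2) and the standard library are available. Lean on these libraries where they do the work, as an engineer would, in place of code of your own. Each camera call takes 0.05 s, during which the arm holds its last target.

### The job

Tip all four dark pebbles from the wooden scoop through the brass funnel into the blue vase and set the scoop back down level on the table. Then lift the funnel off and rest it upright, spout down, in the terracotta flower pot, and finally stand the vase, pebbles inside, upright and centred on top of the green candlestick; do not drop the vase or disturb the ornaments.

Things in the scene. Friction and masses are not known exactly. Their poses are not given: they have to be found in the camera images.
- vase: Straight round blue ceramic vase, open at the top, loose, about 0.3 kg: 110 tall, outside diameter 60, inside diameter 52, floor 6 thick. Origin at the centre of its underside, z up its axis. Starts standing on the table with the funnel resting in its mouth.
- funnel: Brass funnel, loose, 0.12 kg, 80 tall: spout outside 46, bore 40; flat round flange of diameter 108 on the spout, its underside 28 above the spout's end; cone above to a mouth of outside 120. Origin on its axis at the spout's lower end, z up. Handle tab on its -x side. The flange starts resting on the vase's rim, origin 82 above its foot; on the pot its origin is 57 above the pot's foot.
- funnel_tab (a point): Grip point of the funnel's brass handle tab, 82 from the funnel axis towards its -x and 84 above its origin. The tab is a block 36 long along the funnel's x (62 to 98 from the axis), 12 thick along its y and 26 high, its top 91 above the funnel's origin; pinch it across its 12 from above.
- pot: Empty terracotta flower pot, loose, 0.55 kg, 85 tall, outside diameter 86 at the rim, 74 at the foot, inside diameter 72 at the rim. Origin at the centre of its underside, z up.
- pedestal: Green turned candlestick used as a stand, loose, 0.9 kg, 145 tall, round foot of diameter 110, slender stem, flat top. Origin at the centre of its underside, z up.
- pedestal_top (a point): Centre of the candlestick's flat round top, 145 above its underside; the top is 44 in diameter, narrower than the vase's foot, with no rim.
- scoop: Pale wooden open-topped scoop, loose, 0.12 kg, 110 long (x), 56 wide (y), flat side walls 40 high, closed back at +x, open front at -x. Floor 4 thick, flat, then from x = -10 it ramps up at 20 degrees to the front lip. Origin at the centre of its underside, z up. Grip it across the 56 from above; it pours over its -x end when that is tipped down over about 30 degrees.
- scoop_lip (a point): Middle of the scoop's open pouring lip: 55 from the scoop's origin towards its -x, 20 above its underside.
- pebble0_center (a point): Centre of a round polished dark grey ironstone pebble, diameter 16, 11 g, loose; starts in the scoop.
- pebble1_center (a point): Centre of a round polished dark grey ironstone pebble, diameter 16, 11 g, loose; starts in the scoop.
- pebble2_center (a point): Centre of a round polished dark grey ironstone pebble, diameter 16, 11 g, loose; starts in the scoop.
- pebble3_center (a point): Centre of a round polished dark grey ironstone pebble, diameter 16, 11 g, loose; starts in the scoop.
- perfume: Amber perfume bottle with a black cap, 36 x 50 x 94 tall; ornament, leave alone. Origin at the centre of its underside.
- pomegranate: Red ceramic pomegranate, diameter 72, 78 tall; ornament, leave alone. Origin at the centre of its underside.
- camera: Silver compact camera, 26 x 95 x 58 tall with a lens; ornament, leave alone. Origin at the centre of its underside.
Mind the look-alikes: they are no part of the job. Leave any pink look-alike of the pedestal alone.

How it is judged:
By the outcome, as a careful person would: the job done as asked, in the order asked, and still so for the second after the job is handed in, with the robot touching nothing.
It also fails if it takes over 72 s, if anything falls off the work surface, if the arm or the gripper's body presses on something with over 40 N, if the wrist force passes 120 N, or if a joint passes its speed limit or range.

## Working session

There is one attempt and no reset: what is moved stays moved. The work goes in short steps, Python scripts to look and compute and a shell command to move; the robot and the scene stay as the last step left them, time stands still between calls to the robot, and variables do not carry over. Pictures are saved under pics/ and viewed, and the job is handed in when it is done.

```bash
mkdir -p pics; cat > h.py <<'E'
from bench import manip
import numpy as np, cv2
def snap(n,tag):
    s=manip.get_state(); p,d=manip.capture(n)
    cv2.imwrite(f'pics/{tag}.png',p[:,:,::-1]); np.savez(f'pics/{tag}.npz',p=p,d=d,pos=s['tcp_pos'],rot=s['tcp_rot'])
    return p,d,s
E
python3 - <<'E'
from h import *
np.set_printoptions(precision=4,suppress=True)
for n in ['side','top','wrist']:
    p,d,s=snap(n,n+'0'); print(n,manip.camera_info(n),(d>0).mean())
print(manip.get_state())
E
```

```text
side {'fovy': 46.75632319753684, 'cx': 317.93756474086223, 'cy': 230.26460333334217, 'T': array([[ 0.8939,  0.2321, -0.3835,  0.1695],
       [-0.4478,  0.501 , -0.7406, -0.7721],
       [ 0.0203,  0.8338,  0.5517,  0.7102],
       [ 0.    ,  0.    ,  0.    ,  1.    ]])} 0.9959244791666667
top {'fovy': 47.44218065816559, 'cx': 324.07983901349786, 'cy': 229.73612134851675, 'T': array([[ 0.0229,  0.9807, -0.1943,  0.3451],
       [-0.9997,  0.0246,  0.0064, -0.0044],
       [ 0.011 ,  0.1941,  0.9809,  1.3422],
       [ 0.    ,  0.    ,  0.    ,  1.    ]])} 0.9960514322916667
wrist {'fovy': 60.27668229895458, 'cx': 319.52812043217295, 'cy': 231.91963087673764, 'hand_eye': array([[-0.0002,  0.9729,  0.2311,  0.0669],
       [ 1.    , -0.0001,  0.0009, -0.0004],
       [ 0.0009,  0.2311, -0.9729, -0.2064],
       [ 0.    ,  0.    ,  0.    ,  1.    ]])} 0.9961946614583334
{'clock': 0.15, 'qpos': array([61.1285, 14.0745, 89.3063,  0.0009, 76.7017, -9.9745]), 'qd': array([ 0.0266, -0.1413, -0.1452,  0.0988, -0.064 , -0.0239]), 'joint_torque': array([  0.0008, -41.6265, -31.4983,   0.0685,   0.0316,  -0.0001]), 'tcp_pos': array([0.2103, 0.6145, 0.1767]), 'tcp_rot': array([[-0.9461,  0.3239, -0.0007],
       [ 0.3239,  0.9461, -0.0013],
       [ 0.0003, -0.0014, -1.    ]]), 'force': array([ 0.2928, -0.374 ,  0.1742]), 'torque': array([-0.0277, -0.0162,  0.0014]), 'gripper_width': 0.9999090062705729}
```

View pics/side0.png

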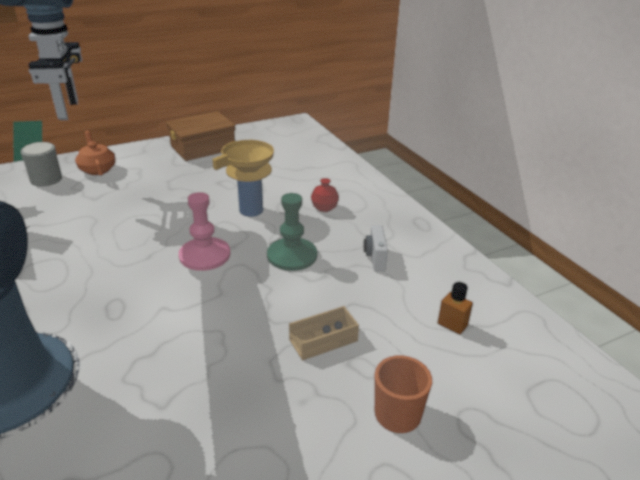

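View pics/top0.png

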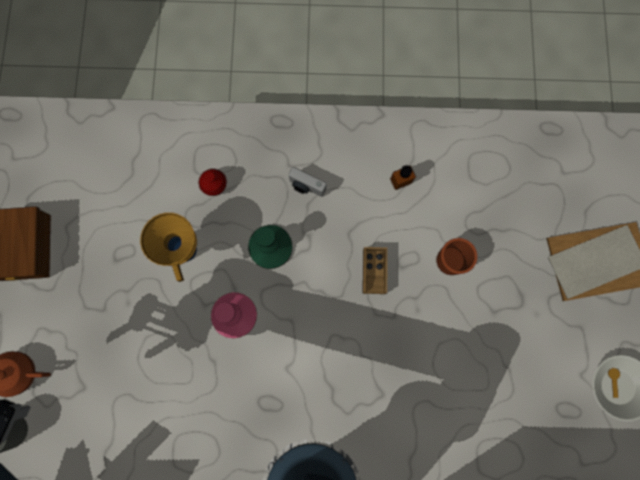

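View pics/wrist0.png

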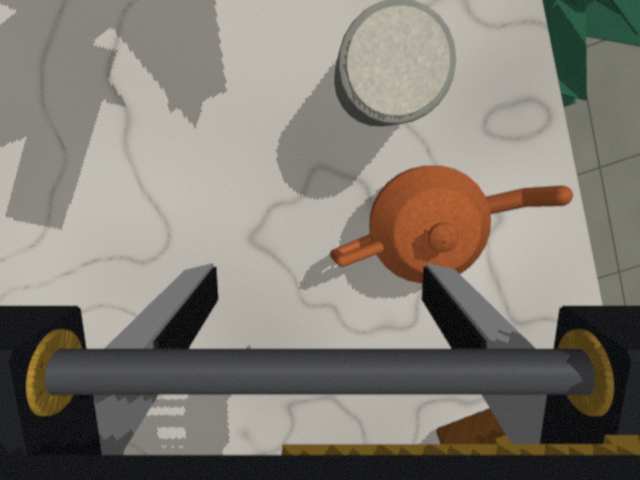

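```bash
cat >> h.py <<'E'
def cam(n,pos=None,rot=None):
    i=manip.camera_info(n); f=240/np.tan(np.radians(i['fovy'])/2)
    if 'T' in i: T=np.array(i['T'])
    else:
        W=np.eye(4); W[:3,:3]=rot; W[:3,3]=pos; T=W@np.array(i['hand_eye'])
    return f,i['cx'],i['cy'],T
def pts(n,d,pos=None,rot=None):
    f,cx,cy,T=cam(n,pos,rot); v,u=np.mgrid[0:480,0:640]
    P=np.stack([(u-cx)/f*d,-(v-cy)/f*d,-d],-1)
    return P@T[:3,:3].T+T[:3,3]
def ray(n,uv,z,pos=None,rot=None):
    f,cx,cy,T=cam(n,pos,rot); uv=np.atleast_2d(uv).astype(float)
    r=np.stack([(uv[:,0]-cx)/f,-(uv[:,1]-cy)/f,-np.ones(len(uv))],-1)@T[:3,:3].T
    o=T[:3,3]; return o+r*((z-o[2])/r[:,2])[:,None]
def load(tag): 
    q=np.load(f'pics/{tag}.npz'); return q['p'],q['d'],q['pos'],q['rot']
def circ(xy):
    A=np.c_[2*xy,np.ones(len(xy))]; s=np.linalg.lstsq(A,(xy**2).sum(1),rcond=None)[0]
    return s[:2],np.sqrt(s[2]+s[:2]@s[:2])
E
python3 - <<'E'
from h import *
np.set_printoptions(precision=4,suppress=True)
for n in ['top','side']:
    p,d,_,_=load(n+'0'); P=pts(n,d)
    hsv=cv2.cvtColor(p,cv2.COLOR_RGB2HSV)
    tab=(hsv[...,1]<40)&(abs(P[...,2])<.03)&(P[...,0]>.4)&(P[...,0]<.7)&(abs(P[...,1])<.4)
    print(n,'table z',np.median(P[tab][:,2]),P[tab][:,2].std())
    R={'funnel':(20,28,130,60),'green':(65,90,70,30),'pink':(160,178,70,60)}
    for k,(a,b,s,vv) in R.items():
        m=(hsv[...,0]>=a)&(hsv[...,0]<=b)&(hsv[...,1]>s)&(hsv[...,2]>vv)&(P[...,0]>.35)&(P[...,0]<.9)&(abs(P[...,1])<.5)
        Q=P[m]; print(n,k,m.sum(),Q.min(0),Q.max(0),np.median(Q,0))
    print('pix',[ (u,v,P[v,u],hsv[v,u]) for u,v in ([(271,240),(458,245),(374,250),(374,290),(168,215),(180,278)] if n=='top' else [(400,365),(323,330),(291,200)])])
top=load('top0')[0]; side=load('side0')[0]
cv2.imwrite('pics/z1.png',np.hstack([cv2.resize(top[225:315,330:430],None,fx=4,fy=4,interpolation=2),cv2.resize(side[290:380,270:370],None,fx=4,fy=4,interpolation=2)])[:,:,::-1])
E
```

```text
top table z 0.0005281580759575188 0.0029800308258218864
top funnel 202 [ 0.4616 -0.136   0.0008] [0.601  0.3867 0.177 ] [0.5417 0.3368 0.14  ]
top green 1379 [0.5119 0.0671 0.0071] [0.6151 0.1713 0.1524] [0.5531 0.1143 0.021 ]
top pink 1561 [ 0.35    0.1453 -0.0027] [0.4493 0.2569 0.1519] [0.3933 0.1901 0.0207]
pix [(271, 240, array([0.5562, 0.1054, 0.1441]), array([ 76, 140,  53], dtype=uint8)), (458, 245, array([ 0.5727, -0.337 ,  0.0447]), array([  9, 187,  75], dtype=uint8)), (374, 250, array([ 0.5614, -0.1377,  0.0079]), array([ 17, 139,  64], dtype=uint8)), (374, 290, array([ 0.4617, -0.1371,  0.0188]), array([ 17, 139,  97], dtype=uint8)), (168, 215, array([0.6062, 0.3368, 0.1495]), array([ 19, 186, 114], dtype=uint8)), (180, 278, array([0.4637, 0.2935, 0.1738]), array([ 19, 189,  97], dtype=uint8))]
side table z 0.00016078463080904104 0.001974663521012523
side funnel 2 [ 0.7369 -0.2209  0.0655] [ 0.7383 -0.213   0.0711] [ 0.7376 -0.2169  0.0683]
side green 276 [0.5147 0.0663 0.0108] [0.5659 0.1544 0.145 ] [0.5357 0.1106 0.0192]
side pink 1902 [0.3502 0.1403 0.0039] [0.4483 0.239  0.1472] [0.3923 0.1794 0.0276]
pix [(400, 365, array([ 0.5607, -0.3012,  0.0705]), array([  9, 116, 119], dtype=uint8)), (323, 330, array([ 0.5154, -0.1331,  0.0171]), array([17, 26, 89], dtype=uint8)), (291, 200, array([0.5628, 0.1083, 0.1447]), array([ 76,  66, 112], dtype=uint8))]
```

View pics/z1.png

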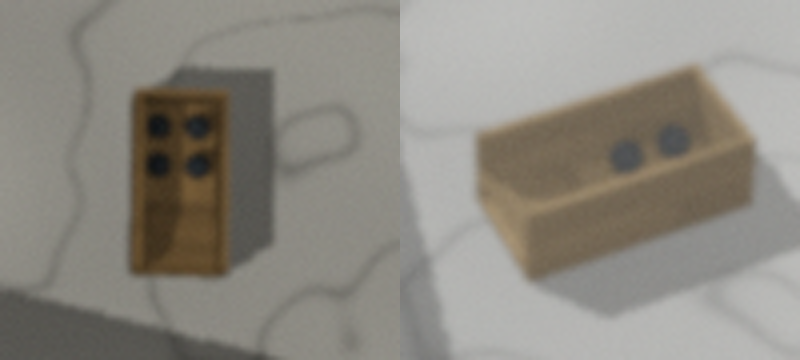

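```bash
cat > meas.py <<'E'
from h import *
np.set_printoptions(precision=4,suppress=True)
def near(P,c,r): return np.hypot(P[...,0]-c[0],P[...,1]-c[1])<r
def ringfit(n,p,P,c,r,z,dz=.006):
    m=near(P,c,r)&(abs(P[...,2]-z)<dz); return P[m]
if __name__=='__main__':
  for n in ['top','side']:
    p,d,_,_=load(n+'0'); P=pts(n,d); hsv=cv2.cvtColor(p,cv2.COLOR_RGB2HSV)
    # enclosing circle by height plane using mask contour
    for k,c,r,z,zlo in [('funnel mouth',(.545,.33),.09,.162,.14),('pot rim',(.545,-.335),.07,.085,.07),('ped top',(.558,.108),.05,.145,.13),('pink top',(.40,.19),.05,.145,.13),('pedfoot',(.555,.108),.075,.01,.008)]:
        m=near(P,c,r)&(P[...,2]>zlo)&(P[...,2]<z+.015)
        if k=='funnel mouth': m&=P[...,2]<.166
        Q=P[m]; Q2=Q[abs(Q[:,2]-z)<.006]
        (cc,rr)=cv2.minEnclosingCircle(Q[:,:2].astype(np.float32)) if len(Q) else (0,0)
        uv=np.argwhere(m)[:,::-1].astype(np.float32); e,er=cv2.minEnclosingCircle(cv2.convexHull(uv)[:,0])
        print(n,k,len(Q),'meanxyz',Q2.mean(0),'enc',np.array(cc),rr,'raycentre',ray(n,e,z)[0,:2])
    m=near(P,(.515,-.137),.085)&(P[...,2]>.012)&(P[...,2]<.06)
    Q=P[m]; print(n,'scoop',cv2.minAreaRect(Q[:,:2].astype(np.float32)),'top',cv2.minAreaRect(Q[Q[:,2]>.033][:,:2].astype(np.float32)))
    m=near(P,(.465,.293),.04)&(P[...,2]>.167)
    Q=P[m]; print(n,'tab',len(Q),Q.mean(0) if len(Q) else 0,cv2.minAreaRect(Q[:,:2].astype(np.float32)) if len(Q)>3 else 0)
E
python3 meas.py
```

```text
top funnel mouth 1123 meanxyz [0.5512 0.3367 0.1612] enc [0.5348 0.3251] 0.07686560600996017 raycentre [0.5355 0.3202]
top pot rim 419 meanxyz [ 0.5415 -0.3297  0.0846] enc [ 0.5424 -0.3288] 0.043418679386377335 raycentre [ 0.5409 -0.3279]
top ped top 315 meanxyz [0.5646 0.1184 0.1454] enc [0.5649 0.1191] 0.022307856008410454 raycentre [0.5639 0.118 ]
top pink top 341 meanxyz [0.3953 0.1991 0.1454] enc [0.3953 0.1991] 0.02210274711251259 raycentre [0.3953 0.1988]
top pedfoot 961 meanxyz [0.5586 0.1163 0.0132] enc [0.5592 0.1059] 0.06839317828416824 raycentre [0.5591 0.1061]
top scoop ((0.509332537651062, -0.13825921714305878), (0.05664737522602081, 0.11059883236885071), 89.86138916015625) top ((0.5098117589950562, -0.13845984637737274), (0.10932479053735733, 0.056328222155570984), 0.4286175072193146)
top tab 103 [0.4765 0.3007 0.1733] ((0.4762361943721771, 0.3009049892425537), (0.03600924462080002, 0.012653711251914501), 24.12078285217285)
side funnel mouth 962 meanxyz [0.5435 0.3217 0.1599] enc [0.5351 0.322 ] 0.0777902826666832 raycentre [0.5324 0.3   ]
side pot rim 1300 meanxyz [ 0.5415 -0.334   0.084 ] enc [ 0.5426 -0.3315] 0.04411006718873978 raycentre [ 0.5374 -0.3382]
side ped top 314 meanxyz [0.565  0.1129 0.1444] enc [0.5654 0.1151] 0.0234992653131485 raycentre [0.5609 0.1042]
side pink top 319 meanxyz [0.3957 0.193  0.1442] enc [0.3974 0.1958] 0.02434300072491169 raycentre [0.3937 0.1838]
side pedfoot 942 meanxyz [0.5564 0.0953 0.0131] enc [0.5644 0.1147] 0.05696744844317436 raycentre [0.5663 0.1181]
side scoop ((0.5108694434165955, -0.14104610681533813), (0.06127182021737099, 0.11219360679388046), 88.91570281982422) top ((0.5111148357391357, -0.14084962010383606), (0.060869667679071426, 0.1116887778043747), 88.91570281982422)
side tab 73 [0.4766 0.2958 0.1713] ((0.47816571593284607, 0.2964569628238678), (0.036780647933483124, 0.013595068827271461), 18.98092269897461)
```

```bash
cat > go.py <<'E'
from bench import manip
import numpy as np, sys
def go(x,y,z,yaw):
    s=manip.get_state(); p=np.array(s['tcp_pos']); R=np.array(s['tcp_rot'])
    cur=np.degrees(np.arctan2(R[1,1],R[0,1])); dy=(yaw-cur+90)%180-90
    d=R.T@(np.array([x,y,z])-p)
    print('clock',round(s['clock'],2),'pos',p.round(4),'yaw',round(cur,2),'q',np.round(s['qpos'],1),'w',round(s['gripper_width'],3),'F',np.round(s['force'],1))
    print('ROW',(d/.8).round(4),round(-dy/120,4),'steps',np.linalg.norm(d)/.0625,abs(dy)/10.7)
if __name__=='__main__': go(*map(float,sys.argv[1:5]))
E
python3 go.py .56 -.139 .22 90
```

```text
clock 0.15 pos [0.2103 0.6145 0.1767] yaw 71.1 q [ 61.1  14.1  89.3   0.   76.7 -10. ] w 1.0 F [ 0.3 -0.4  0.2]
ROW [-0.7187 -0.7497 -0.0532] -0.1575 steps 13.310049663778782 1.7660886252534078
```

```bash
python3 -m handwheel '[[[0,0,-0.05,0],[-0.1,-0.1,-0.053,-0.05],[-0.2,-0.2,-0.053,-0.1],[-0.3,-0.3,-0.053,-0.157],[-0.36,-0.37,-0.053,-0.157],[-0.42,-0.43,-0.053,-0.157],[-0.48,-0.49,-0.053,-0.157],[-0.54,-0.56,-0.053,-0.157],[-0.6,-0.62,-0.053,-0.157],[-0.66,-0.68,-0.053,-0.157]]]' 1 10; python3 go.py .56 -.139 .22 90
```

```text
clock: 1.4
tcp_pos: [0.4512, 0.1045, 0.2199]
tcp_rot: [[-1.0, 0.001, 0.001], [0.001, 1.0, 0.0], [-0.001, 0.0, -1.0]]
force: [0.3, -0.6, -0.2]
gripper_width: 1.001
clock 1.4 pos [0.4512 0.1045 0.2199] yaw 89.94 q [ -1.  -14.2 113.    0.   81.1 -91. ] w 1.001 F [ 0.3 -0.6 -0.2]
ROW [-1.364e-01 -3.042e-01 -1.000e-04] -0.0005 steps 4.267459948417598 0.005868570646982715
```

```bash
python3 -m handwheel '[[[-0.03,-0.07,0,0],[-0.06,-0.14,0,0],[-0.1,-0.22,0,0],[-0.12,-0.27,0,0],[-0.136,-0.304,0,0],[-0.136,-0.304,0,0],[-0.136,-0.304,0,0],[-0.136,-0.304,0,0],[-0.136,-0.304,0,0],[-0.136,-0.304,0,0]]]'; python3 - <<'E'
from h import *
snap('wrist','w1')
E
python3 go.py .55 -.139 .1 90
```

```text
clock: 2.65
tcp_pos: [0.5593, -0.1364, 0.2201]
tcp_rot: [[-1.0, 0.0, 0.0], [0.0, 1.0, -0.0], [-0.0, -0.0, -1.0]]
force: [0.1, 0.3, 0.5]
gripper_width: 1.003
clock 2.7 pos [ 0.5593 -0.1365  0.22  ] yaw 89.98 q [ -25.     2.2   97.9    0.    79.9 -115. ] w 0.999 F [-0.  -0.2  0.2]
ROW [ 0.0117 -0.0032  0.15  ] -0.0002 steps 1.9264278204209708 0.0021644478039339475
```

View pics/w1.png

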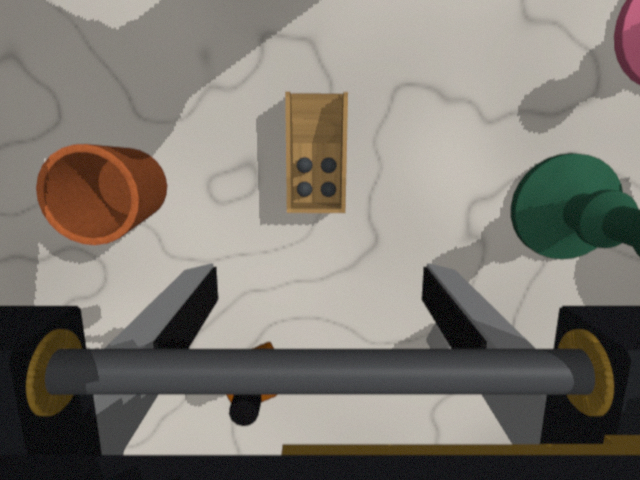

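```bash
cat > mw.py <<'E'
from meas import *
import sys
p,d,pos,rot=load(sys.argv[1]); P=pts('wrist',d,pos,rot); hsv=cv2.cvtColor(p,cv2.COLOR_RGB2HSV)
m=near(P,(.51,-.138),.085)&(P[...,2]>.012)&(P[...,2]<.06)
Q=P[m]; print('scoop',cv2.minAreaRect(Q[:,:2].astype(np.float32)),'top',cv2.minAreaRect(Q[Q[:,2]>.033][:,:2].astype(np.float32)),Q[:,2].max())
m=near(P,(.542,-.33),.07)&(P[...,2]>.07)&(P[...,2]<.1);Q=P[m];print('pot',cv2.minEnclosingCircle(Q[:,:2].astype(np.float32)),Q[:,2].max())
t=near(P,(.45,-.05),.05);print('table',np.median(P[t],0))
E
python3 mw.py w1
```

```text
scoop ((0.5098185539245605, -0.1402636021375656), (0.056022487580776215, 0.11035731434822083), 89.58009338378906) top ((0.5099679231643677, -0.14026468992233276), (0.056022487580776215, 0.11005859076976776), 89.58009338378906) 0.041890308480463156
pot ((0.5423126220703125, -0.3307274580001831), 0.043019961565732956) 0.08680547741168015
table [ 0.4486 -0.0499 -0.0009]
```

```bash
python3 -m handwheel '[[[0.0116,-0.0044,0.05,0],[0.0116,-0.0044,0.12,0],[0.0116,-0.0044,0.18,0],[0.0116,-0.0044,0.22,0],[0.0116,-0.0044,0.25,0],[0.0116,-0.0044,0.262,0],[0.0116,-0.0044,0.262,0],[0.0116,-0.0044,0.262,0],[0.0116,-0.0044,0.262,0],[0.0116,-0.0044,0.262,0]]]'
```

```text
clock: 3.95
tcp_pos: [0.5505, -0.1406, 0.011]
tcp_rot: [[-1.0, 0.001, 0.001], [0.001, 1.0, -0.001], [-0.001, -0.001, -1.0]]
force: [0.1, -0.3, -0.2]
gripper_width: 1.001
```

```bash
python3 -m handwheel '[[[0,0,0,0],[0,0,0,0],[0,0,0,0],[0,0,0,0],[0,0,0,0],[0,0,0,0],[0,0,-0.01,0],[0,0,-0.02,0],[0,0,-0.03,0],[0,0,-0.04,0]]]' 0.45 50
python3 - <<'E'
from h import *
snap('side','s2')
p=load('s2')[0]; cv2.imwrite('pics/s2z.png',cv2.resize(p[200:420,200:460],None,fx=3,fy=2.7)[:,:,::-1])
E
```

```text
clock: 5.2
tcp_pos: [0.5502, -0.1404, 0.0431]
tcp_rot: [[-1.0, 0.001, 0.0], [0.001, 1.0, -0.0], [-0.0, -0.0, -1.0]]
force: [0.5, 0.9, -1.5]
gripper_width: 0.571
```

View pics/s2z.png

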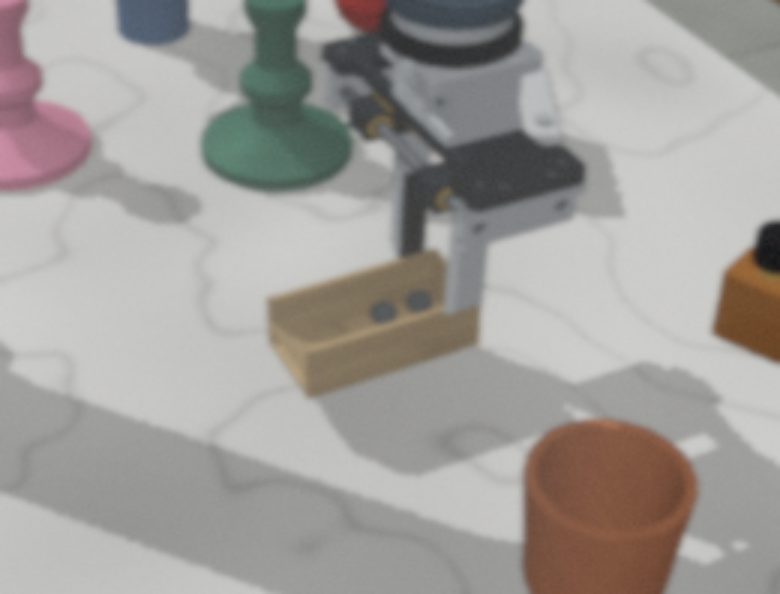

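```bash
python3 -m handwheel '[[[0,0,-0.03,0],[0,0,-0.08,0],[0,0,-0.14,0],[0,0.02,-0.2,0],[-0.01,0.05,-0.235,0],[-0.02,0.1,-0.247,0],[-0.03,0.15,-0.247,0],[-0.04,0.21,-0.247,0],[-0.05,0.27,-0.247,0],[-0.06,0.33,-0.247,0]]]'
python3 go.py .621 .332 .241 90
```

```text
clock: 6.5
tcp_pos: [0.5983, 0.1251, 0.24]
tcp_rot: [[-1.0, 0.001, 0.0], [0.001, 1.0, -0.0], [-0.0, -0.0, -1.0]]
force: [0.2, 0.5, -1.2]
gripper_width: 0.574
clock 6.5 pos [0.5983 0.1251 0.24  ] yaw 89.94 q [  1.2   6.3  91.5  -0.   82.2 -88.7] w 0.574 F [ 0.2  0.5 -1.2]
ROW [-0.0281  0.2586 -0.0013] -0.0005 steps 3.329744516092801 0.005373724529070261
```

```bash
python3 -m handwheel '[[[-0.005,0.06,0,0],[-0.01,0.12,0,0],[-0.02,0.17,0,0],[-0.025,0.21,0,0],[-0.028,0.24,0,0],[-0.028,0.255,0,0],[-0.028,0.258,0,0],[-0.028,0.258,0,0],[-0.028,0.258,0,0],[-0.028,0.258,0,0]]]'
python3 - <<'E'
from h import *
snap('wrist','w3');snap('top','t3')
p=load('t3')[0]; cv2.imwrite('pics/t3z.png',cv2.resize(p[140:320,80:320],None,fx=3,fy=3)[:,:,::-1])
E
```

```text
clock: 7.75
tcp_pos: [0.6211, 0.3294, 0.24]
tcp_rot: [[-1.0, 0.002, 0.0], [0.002, 1.0, -0.0], [-0.0, -0.0, -1.0]]
force: [0.3, 0.2, -1.8]
gripper_width: 0.574
```

View pics/w3.png

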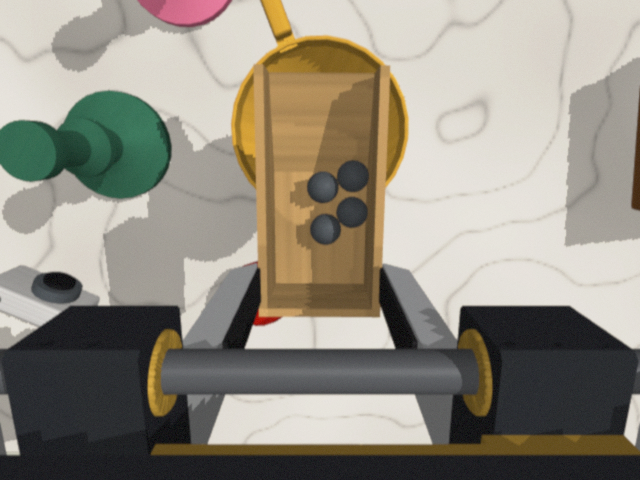

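View pics/t3z.png

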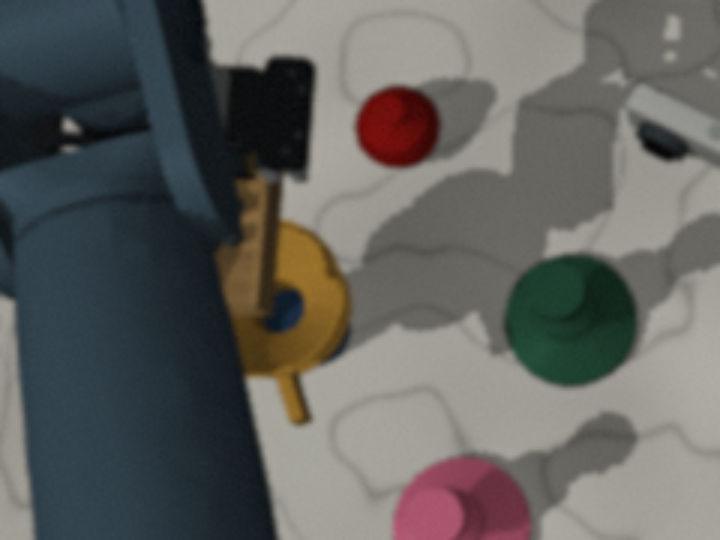

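```bash
cat > mf.py <<'E'
from meas import *
import sys
p,d,pos,rot=load(sys.argv[1]); n=sys.argv[2]; P=pts(n,d,pos,rot)
m=near(P,(.549,.331),.075)&(P[...,2]>.155)&(P[...,2]<.166)
Q=P[m]; print('n',len(Q))
# outer rim points: take hull, reject tab direction
a=Q[:,:2]; c=np.array([.549,.331])
for _ in range(5):
    r=np.linalg.norm(a-c,axis=1); ang=np.degrees(np.arctan2(*(a-c).T[::-1]))
    ok=[]
    for b in range(-180,180,6):
        k=np.where((ang>=b)&(ang<b+6)&(abs((ang-204+180)%360-180)>14))[0]
        if len(k) : 
            j=k[np.argmax(r[k])]
            if r[j]>.05: ok.append(j)
    c,R=circ(a[ok])
print('funnel',c,R,len(ok))
m=near(P,(.4765,.299),.04)&(P[...,2]>.165)&(P[...,2]<.18); Q=P[m]
print('tab',len(Q),cv2.minAreaRect(Q[:,:2].astype(np.float32)),Q[:,2].mean())
E
python3 mf.py w3 wrist; python3 mf.py top0 top
```

```text
n 2760
funnel [0.5517 0.3289] 0.05951706624958066 40
tab 749 ((0.4835553765296936, 0.3025935888290405), (0.02271576039493084, 0.011949367821216583), 20.93317413330078) 0.17168100475838782
n 325
funnel [0.5514 0.3305] 0.05913309988549776 56
tab 113 ((0.47867220640182495, 0.30636996030807495), (0.043933697044849396, 0.04007544368505478), 18.295482635498047) 0.1726844456708814
```

```bash
python3 -m handwheel '[[[0,0,0,0],[0,0,0,0],[0,0,0,0],[0,0,0,0],[0,0,0,0],[0,0,0,0],[0,0,0,0],[0,0,0,0],[0,0,0,0],[0,0,0,0]]]' - 8
python3 - <<'E'
from h import *
snap('wrist','w4')
E
```

```text
clock: 9.1
tcp_pos: [0.621, 0.33, 0.2399]
tcp_rot: [[-1.0, 0.001, 0.0], [0.001, 1.0, -0.0], [-0.0, -0.0, -1.0]]
force: [0.3, -1.2, 0.5]
gripper_width: 0.575
```

View pics/w4.png

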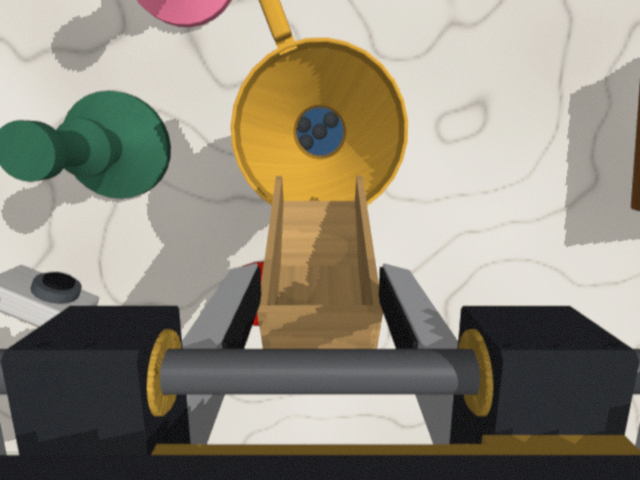

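```bash
python3 -m handwheel '[[[0,0,0,0],[0,0,0,0],[0,0,-0.03,0],[0,0,-0.075,0],[0,-0.04,-0.08,0],[0.02,-0.09,-0.08,0],[0.04,-0.15,-0.08,0],[0.06,-0.21,-0.08,0],[0.08,-0.27,-0.08,0],[0.1,-0.33,-0.08,0]]]' - 50;python3 go.py .495 -.14 .12 90
```

```text
clock: 10.4
tcp_pos: [0.5398, 0.0647, 0.3037]
tcp_rot: [[-1.0, 0.001, -0.0], [0.001, 1.0, 0.0], [0.0, 0.0, -1.0]]
force: [0.8, 0.4, 0.2]
gripper_width: 0.502
clock 10.4 pos [0.5398 0.0647 0.3037] yaw 89.96 q [ -5.1  -4.8  96.2   0.   88.6 -95.1] w 0.502 F [0.8 0.4 0.2]
ROW [ 0.0558 -0.256   0.2297] -0.0003 steps 4.45941027722396 0.003637864555047128
```

```bash
python3 - <<'E'
from h import *
snap('wrist','w5');snap('side','s5')
E
```

```text
(no output)
```

View pics/w5.png

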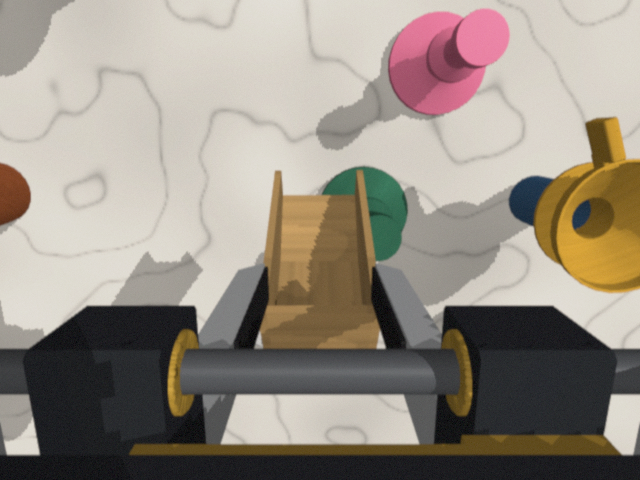

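View pics/s5.png

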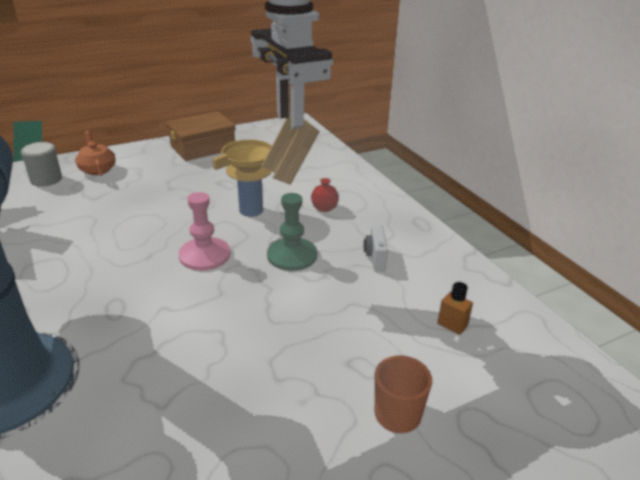

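```bash
python3 -m handwheel '[[[0.005,-0.04,0.0,0],[0.02,-0.1,0.02,0],[0.03,-0.16,0.06,0],[0.045,-0.21,0.12,0],[0.056,-0.245,0.17,0],[0.056,-0.256,0.21,0],[0.056,-0.256,0.228,0],[0.056,-0.256,0.23,0],[0.056,-0.256,0.23,0],[0.056,-0.256,0.23,0]]]'
python3 - <<'E'
from h import *
snap('wrist','w6');snap('side','s6')
p=load('s6')[0]; cv2.imwrite('pics/s6z.png',cv2.resize(p[180:380,200:460],None,fx=3,fy=3)[:,:,::-1])
E
```

```text
clock: 11.75
tcp_pos: [0.4968, -0.1387, 0.1214]
tcp_rot: [[-1.0, 0.0, 0.002], [0.0, 1.0, -0.001], [-0.002, -0.001, -1.0]]
force: [-0.5, -0.1, -0.9]
gripper_width: 0.502
```

View pics/s6z.png

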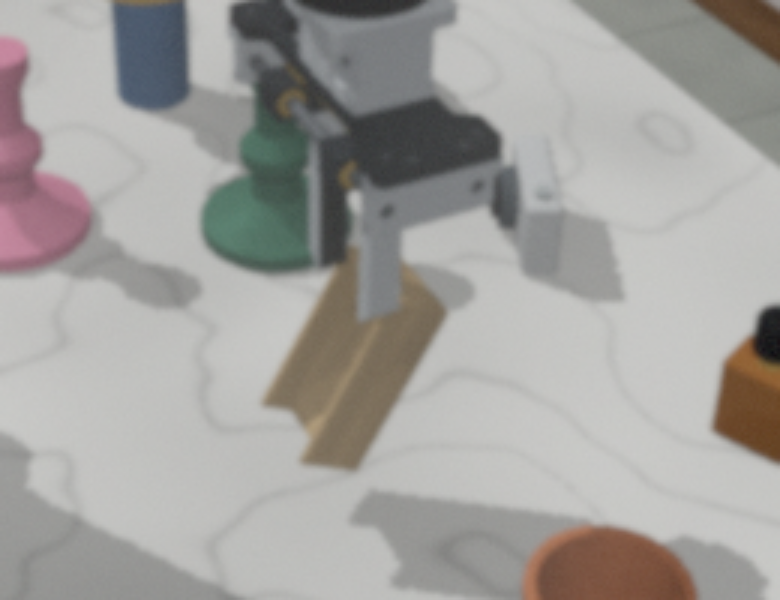

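View pics/w6.png

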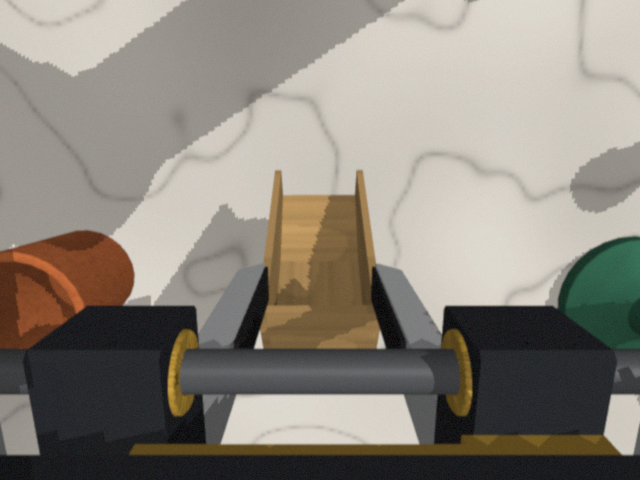

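```bash
python3 - <<'E'
from meas import *
for n,t in (('side','s6'),('wrist','w6')):
    p,d,pos,rot=load(t);P=pts(n,d,pos,rot);hsv=cv2.cvtColor(p,cv2.COLOR_RGB2HSV)
    m=(hsv[...,0]>12)&(hsv[...,0]<25)&(hsv[...,1]>60)&near(P,(.47,-.139),.1)&(P[...,2]>.01)&(P[...,2]<.2)
    m=cv2.erode(m.astype(np.uint8),np.ones((3,3)))>0
    Q=P[m]; print(n,len(Q),Q.min(0),Q.max(0))
    r=cv2.minAreaRect((Q[:,[0,2]]*1000).astype(np.float32)); print(r,cv2.boxPoints(r))
E
```

```text
side 1517 [ 0.4606 -0.171   0.0527] [ 0.5345 -0.112   0.1526]
((497.27276611328125, 104.18545532226562), (105.9748306274414, 40.8824462890625), 60.740291595458984) [[453.541   67.9496]
 [489.2073  47.9675]
 [541.0046 140.4213]
 [505.3382 160.4034]]
wrist 15332 [ 0.4528 -0.1671  0.0515] [ 0.5321 -0.1113  0.1743]
((496.9573974609375, 108.85804748535156), (126.20986938476562, 47.28908157348633), 67.62303924560547) [[451.0694  59.5064]
 [494.7975  41.5035]
 [542.8455 158.2097]
 [499.1173 176.2126]]
```

```bash
python3 -m handwheel '[[[0,0,0.01,0],[0,0,0.03,0],[0,0,0.045,0],[0,0,0.053,0],[0,0,0.057,0],[0,0,0.058,0],[0,0,0.059,0],[0,0,0.059,0],[0,0,0.059,0],[0,0,0.059,0]]]'
```

```text
clock: 13.1
tcp_pos: [0.5003, -0.1392, 0.0768]
tcp_rot: [[-1.0, 0.002, 0.01], [0.002, 1.0, -0.001], [-0.01, -0.001, -1.0]]
force: [3.2, 4.9, 14.5]
gripper_width: 0.5
```

```bash
python3 -m handwheel '[[[0,0,0,0],[-0.011,0,0.002,0],[-0.0215,0,0.005,0],[-0.0405,0,0.012,0],[-0.058,0,0.022,0],[-0.073,0,0.035,0],[-0.086,0,0.051,0],[-0.096,0,0.068,0],[-0.097,0,0.070,0],[-0.097,0,0.070,0]]]' - 10
python3 - <<'E'
from h import *
snap('side','s7')
p=load('s7')[0]; cv2.imwrite('pics/s7z.png',cv2.resize(p[180:380,200:460],None,fx=3,fy=3)[:,:,::-1])
E
```

```text
clock: 14.35
tcp_pos: [0.5731, -0.1388, 0.0166]
tcp_rot: [[-1.0, 0.001, -0.0], [0.001, 1.0, 0.0], [0.0, 0.0, -1.0]]
force: [-0.4, -0.7, 0.2]
gripper_width: 0.451
```

View pics/s7z.png

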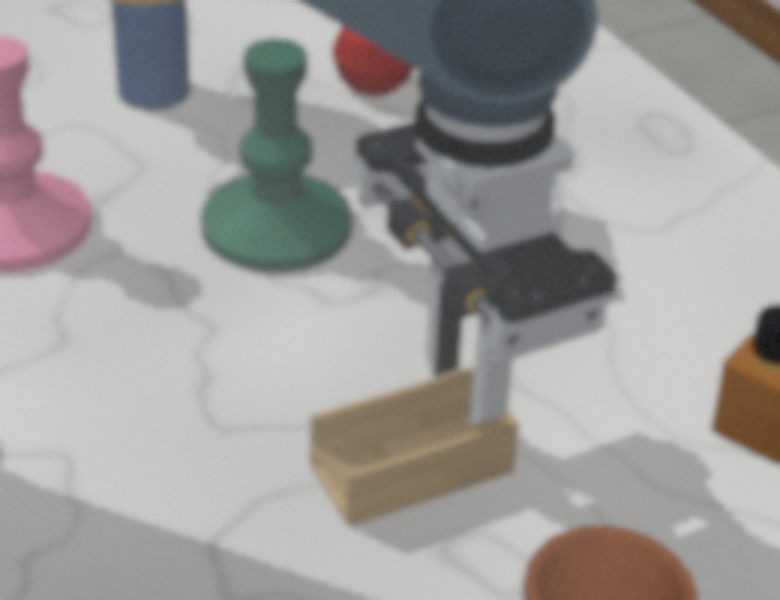

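```bash
python3 -m handwheel '[[[0,0,0,0],[0,0,0,0],[0,0,0,0],[0,0,0,0],[0,0,-0.01,0],[0,0,-0.04,0],[0,0,-0.1,0],[0,0,-0.16,0],[0,0,-0.22,0],[0,0,-0.27,0]]]' 0.9 30
python3 - <<'E'
from h import *
snap('wrist','w8');snap('top','t8')
p,d,_,_=load('t8'); cv2.imwrite('pics/t8z.png',cv2.resize(p[200:320,320:480],None,fx=5,fy=5)[:,:,::-1])
p,d,pos,rot=load('w8');P=pts('wrist',d,pos,rot);hsv=cv2.cvtColor(p,cv2.COLOR_RGB2HSV)
m=(hsv[...,0]>12)&(hsv[...,0]<25)&(hsv[...,1]>60)&(P[...,2]>.01)&(P[...,2]<.1)&(P[...,1]>-.22)&(P[...,1]<-.08)&(P[...,0]<.62)
Q=P[m];print(len(Q),Q.min(0),Q.max(0));q=Q[Q[:,2]>.034]
print(cv2.minAreaRect((q[:,:2]).astype(np.float32)), np.polyfit(q[:,0],q[:,2],1),np.polyfit(q[:,1],q[:,2],1))
E
```

```text
clock: 15.65
tcp_pos: [0.5736, -0.1389, 0.2357]
tcp_rot: [[-1.0, 0.001, 0.002], [0.001, 1.0, -0.001], [-0.002, -0.001, -1.0]]
force: [-0.1, 0.2, -0.4]
gripper_width: 0.898
3066 [ 0.48219867 -0.17007332  0.01000535] [ 0.59270094 -0.11189895  0.04174698]
((0.5375374555587769, -0.14141464233398438), (0.05614575743675232, 0.10954897850751877), 88.43209838867188) [-0.00232333  0.040181  ] [-9.91885342e-05  3.88985957e-02]
```

View pics/w8.png

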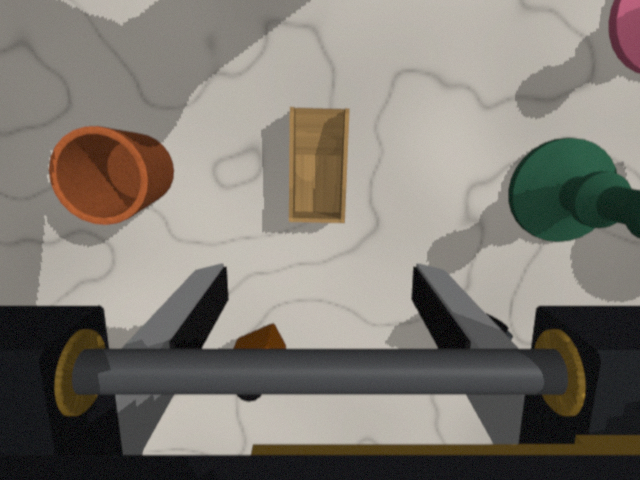

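```bash
python3 go.py .54 .323 .27 111.5
```

```text
clock 15.75 pos [ 0.5761 -0.14    0.2394] yaw 89.95 q [ -24.6    3.4   94.7   -0.    81.3 -114.6] w 0.897 F [ 0.2 -0.2  0.5]
ROW [ 0.0452  0.5785 -0.0414] -0.1796 steps 7.446300017589877 2.013710572431597
```

```bash
python3 -m handwheel '[[[0.003,0.04,-0.03,0],[0.006,0.1,-0.04,-0.03],[0.01,0.17,-0.04,-0.08],[0.015,0.25,-0.04,-0.13],[0.02,0.33,-0.04,-0.18],[0.03,0.41,-0.04,-0.18],[0.035,0.48,-0.04,-0.18],[0.04,0.54,-0.04,-0.18],[0.045,0.578,-0.04,-0.18],[0.045,0.578,-0.04,-0.18]]]' 0.6 40;  python3 -m handwheel '[[[0,0,0,0],[0,0,0,0],[0,0,0,0],[0,0,0,0],[0,0,0,0],[0,0,0,0],[0,0,0,0],[0,0,0,0],[0,0,0,0],[0,0,0,0]]]'
python3 - <<'E'
from h import *
snap('wrist','w9')
E
python3 mf.py w9 wrist; python3 go.py .4753 .2995 .147 111.5
```

```text
clock: 17.0
tcp_pos: [0.5366, 0.3251, 0.2632]
tcp_rot: [[-0.929, -0.37, -0.002], [-0.37, 0.929, -0.001], [0.002, 0.0, -1.0]]
force: [-0.0, 0.5, -0.5]
gripper_width: 0.599
clock: 18.25
tcp_pos: [0.5377, 0.3237, 0.2647]
tcp_rot: [[-0.93, -0.367, 0.0], [-0.367, 0.93, 0.0], [-0.0, 0.0, -1.0]]
force: [-0.0, 0.7, 0.2]
gripper_width: 0.601
n 2357
funnel [0.5521 0.3291] 0.059459712410181276 54
tab 854 ((0.4775422513484955, 0.3007621765136719), (0.0352952741086483, 0.011387044563889503), 21.329891204833984) 0.17188194286456976
clock 18.3 pos [0.5377 0.3236 0.2647] yaw 111.55 q [ 20.7   7.8  87.4  -0.   84.9 -90.8] w 0.597 F [-0.   0.3 -0.6]
ROW [0.0837 0.0006 0.1471] 0.0004 steps 2.16603292687056 0.004270775379078689
```

View pics/w9.png

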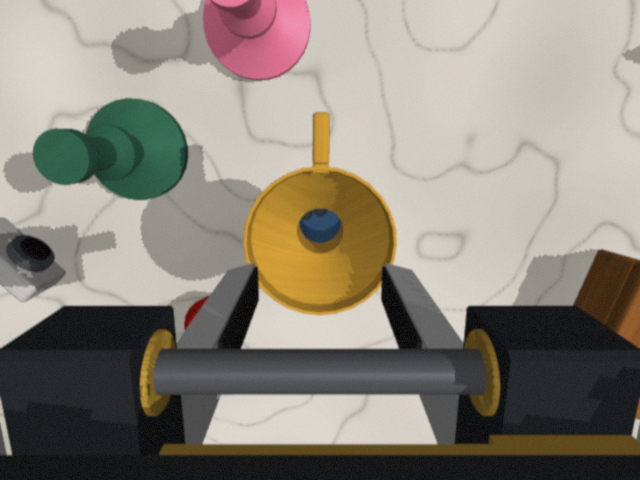

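```bash
python3 -m handwheel '[[[0.03,0,0,0],[0.06,0.001,0,0],[0.08,0.001,0.01,0],[0.083,0.001,0.04,0],[0.083,0.001,0.08,0],[0.083,0.001,0.115,0],[0.083,0.001,0.137,0],[0.083,0.001,0.146,0],[0.083,0.001,0.146,0],[0.083,0.001,0.146,0]]]' 0.5 40;  python3 -m handwheel '[[[0,0,0,0],[0,0,0,0],[0,0,0,0],[0,0,0,0],[0,0,0,0],[0,0,0,0],[0,0,0,0],[0,0,-0.005,0],[0,0,-0.015,0],[0,0,-0.03,0]]]' 0 60
python3 - <<'E'
from h import *
snap('side','s10')
p=load('s10')[0]; cv2.imwrite('pics/s10z.png',cv2.resize(p[60:260,150:410],None,fx=3,fy=3)[:,:,::-1])
E
```

```text
clock: 19.55
tcp_pos: [0.4765, 0.3003, 0.1491]
tcp_rot: [[-0.93, -0.367, 0.002], [-0.367, 0.93, 0.001], [-0.002, -0.0, -1.0]]
force: [-0.6, 0.1, -1.0]
gripper_width: 0.5
clock: 20.8
tcp_pos: [0.4756, 0.3, 0.1726]
tcp_rot: [[-0.93, -0.367, -0.0], [-0.367, 0.93, -0.0], [0.0, 0.0, -1.0]]
force: [0.3, 0.3, -1.2]
gripper_width: 0.006
```

View pics/s10z.png

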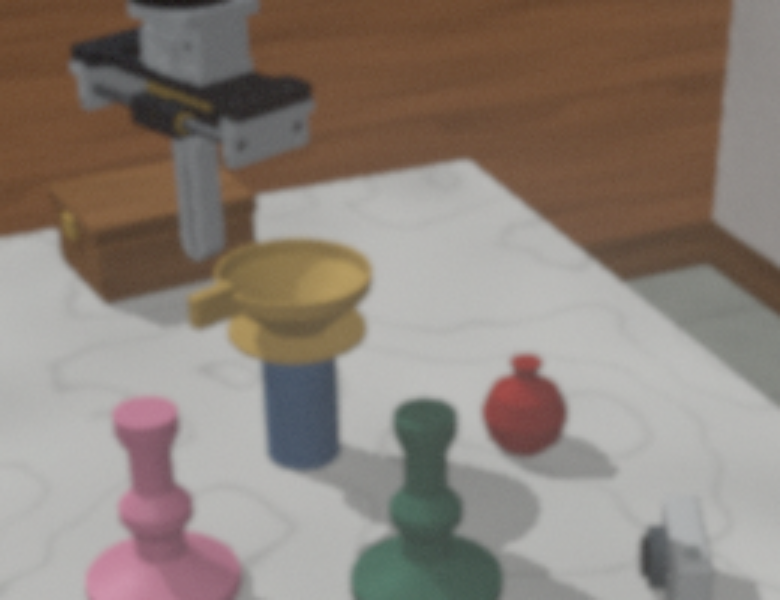

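```bash
python3 - <<'E'
from h import *
snap('wrist','w11');snap('top','t11')
p=load('t11')[0]; cv2.imwrite('pics/t11z.png',cv2.resize(p[180:300,100:260],None,fx=5,fy=5)[:,:,::-1])
E
python3 mf.py w11 wrist;python3 mf.py t11 top
```

```text
n 139
funnel [0.0873 0.4318] 0.4175647632928221 2
tab 774 ((0.4716436564922333, 0.29845812916755676), (0.023893294855952263, 0.011743953451514244), 21.75501251220703) 0.17152065969558772
n 91
funnel [0.5519 0.3309] 0.05897729956149233 18
tab 38 ((0.46870899200439453, 0.2967761158943176), (0.015596302226185799, 0.009977927431464195), 15.725870132446289) 0.17200383893045318
```

View pics/w11.png

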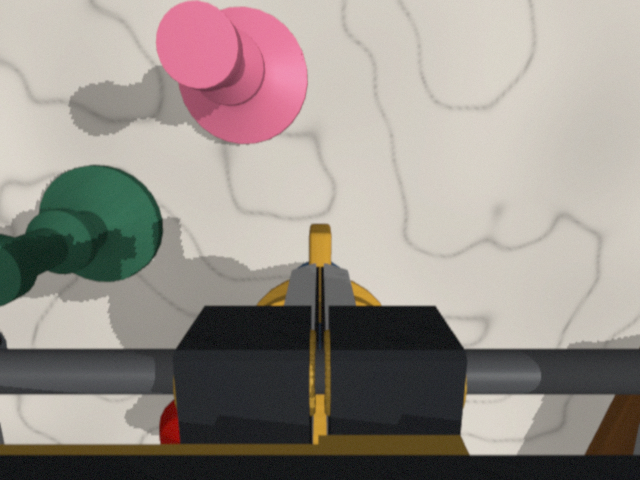

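View pics/t11z.png

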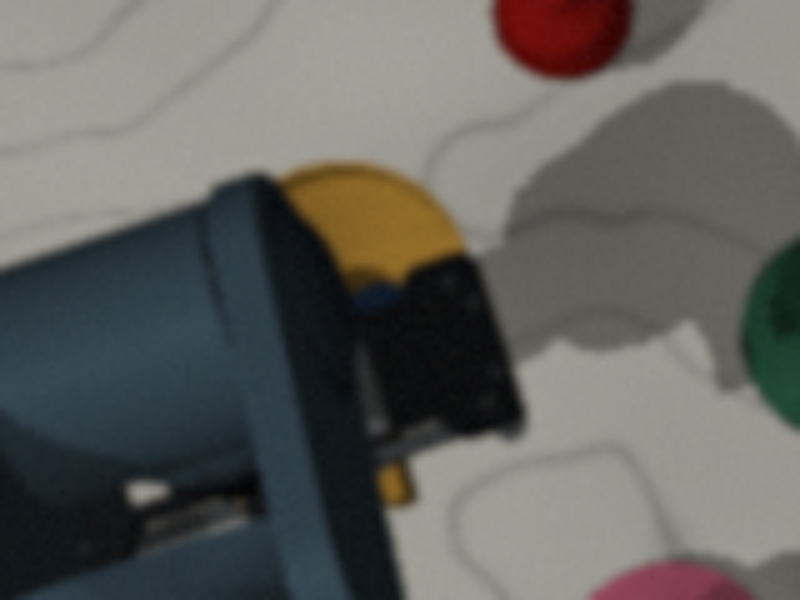

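```bash
python3 -m handwheel '[[[0,0,0,0],[0,0,0,0],[0,0,0,0],[0,0,0,0],[0,0,0,0],[0,0,0,0],[0,0,0.005,0],[0,0,0.016,0],[0,0,0.028,0],[0,0,0.032,0]]]' 0.35 60; python3 -m handwheel '[[[0,0,0,0],[0,0,0,0],[0,0,0,0],[0,0,0,0],[0,0,0,0],[0,0,0,0],[0,0,0,0],[0,0,0,0],[0,0,0,0],[0,0,0,0]]]' 0 60
```

```text
clock: 22.2
tcp_pos: [0.475, 0.2997, 0.1449]
tcp_rot: [[-0.93, -0.367, -0.002], [-0.367, 0.93, -0.001], [0.002, 0.0, -1.0]]
force: [0.2, -0.2, 0.4]
gripper_width: 0.352
clock: 23.45
tcp_pos: [0.4757, 0.3, 0.1463]
tcp_rot: [[-0.93, -0.367, 0.0], [-0.367, 0.93, 0.0], [-0.0, 0.0, -1.0]]
force: [-0.2, 0.4, -0.3]
gripper_width: 0.005
```

```bash
python3 - <<'E'
from h import *
snap('wrist','w12');snap('side','s12')
p=load('s12')[0]; a=cv2.resize(p[90:190,170:300],None,fx=4,fy=4)
q=load('w12')[0]; b=cv2.resize(q[200:400,220:420],None,fx=2,fy=2)
cv2.imwrite('pics/z12.png',np.hstack([a[:,:400],b])[:,:,::-1])
E
```

```text
(no output)
```

View pics/z12.png

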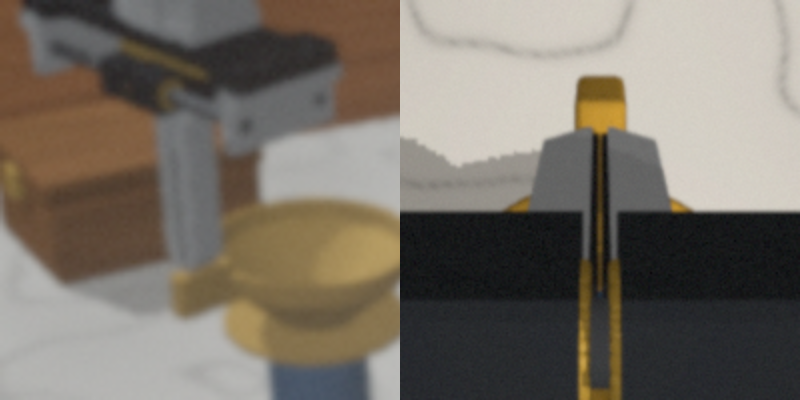

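```bash
python3 - <<'E'
from meas import *
for t in ['w0','w1','w12','wrist0','w9']:
    try: p,d,pos,rot=load(t)
    except Exception: continue
    P=pts('wrist',d,pos,rot); L=(P-pos)@rot
    hsv=cv2.cvtColor(p,cv2.COLOR_RGB2HSV)
    m=(hsv[...,1]<45)&(abs(L[...,1])<.075)&(abs(L[...,0])<.02)&(L[...,2]>-.1)&(L[...,2]<.03)
    Q=L[m]; print(t,len(Q),np.percentile(Q[:,2],[1,50,90,99,100]) if len(Q) else '')
    for u in (300,340,210,430):
        print([ (v,(L[v,u]*1000).round(0).tolist()) for v in (255,262,268,275,285,295)])
p,d,_,_=load('s12');P=pts('side',d)
for u,v in [(215,140),(217,150),(218,153),(220,156),(216,160),(222,162),(225,155)]: print(u,v,P[v,u],p[v,u])
E
```

```text
w1 7183 [-0.0996 -0.0734 -0.0404 -0.0284 -0.026 ]
[(255, [-60.0, -21.0, 221.0]), (262, [-68.0, -21.0, 221.0]), (268, [-74.0, -22.0, 221.0]), (275, [-82.0, -22.0, 221.0]), (285, [-94.0, -22.0, 222.0]), (295, [-105.0, -22.0, 220.0])]
[(255, [-59.0, 22.0, 220.0]), (262, [-68.0, 22.0, 221.0]), (268, [-74.0, 22.0, 220.0]), (275, [-83.0, 22.0, 222.0]), (285, [-94.0, 22.0, 222.0]), (295, [-107.0, 22.0, 224.0])]
[(255, [-60.0, -118.0, 221.0]), (262, [-68.0, -119.0, 221.0]), (268, [9.0, -49.0, -32.0]), (275, [8.0, -47.0, -37.0]), (285, [4.0, -47.0, -39.0]), (295, [-0.0, -47.0, -40.0])]
[(255, [-60.0, 119.0, 221.0]), (262, [-68.0, 119.0, 222.0]), (268, [10.0, 48.0, -33.0]), (275, [9.0, 47.0, -39.0]), (285, [5.0, 47.0, -41.0]), (295, [1.0, 47.0, -42.0])]
w12 2521 [-0.0912 -0.0591 -0.0383 -0.0305 -0.0006]
[(255, [-38.0, -18.0, 149.0]), (262, [-44.0, -18.0, 147.0]), (268, [10.0, -9.0, -34.0]), (275, [10.0, -8.0, -44.0]), (285, [10.0, -8.0, -55.0]), (295, [10.0, -7.0, -66.0])]
[(255, [-38.0, 18.0, 147.0]), (262, [-45.0, 18.0, 148.0]), (268, [10.0, 9.0, -35.0]), (275, [10.0, 8.0, -43.0]), (285, [11
[... 1547 characters left out ...]
, 17.0, 119.0])]
[(255, [-73.0, -131.0, 266.0]), (262, [-82.0, -131.0, 266.0]), (268, [-89.0, -132.0, 267.0]), (275, [-98.0, -132.0, 267.0]), (285, [-110.0, -133.0, 265.0]), (295, [10.0, -40.0, -65.0])]
[(255, [-73.0, 131.0, 265.0]), (262, [-81.0, 131.0, 264.0]), (268, [-90.0, 132.0, 267.0]), (275, [-98.0, 133.0, 267.0]), (285, [-111.0, 134.0, 267.0]), (295, [-124.0, 134.0, 266.0])]
215 140 [0.4696 0.2913 0.2169] [110 112 112]
217 150 [0.4702 0.2847 0.1964] [115 117 119]
218 153 [0.4726 0.2873 0.1878] [115 116 119]
220 156 [0.479  0.2965 0.1754] [113 103  92]
216 160 [0.4679 0.291  0.1705] [132 112  75]
222 162 [0.4811 0.292  0.1626] [112  96  66]
225 155 [0.4913 0.2996 0.174 ] [144 124  84]
```

```bash
python3 -m handwheel '[[[0,0,0,0],[0,0,0,0],[0,0,0,0],[0,0,0,0],[0,0,0,0],[0,0,0,0],[0,0,0.01,0],[0,0,0.023,0],[0,0,0.032,0],[0,0,0.034,0]]]' 0.35 60; python3 -m handwheel '[[[0,0,0,0],[0,0,0,0],[0,0,0,0],[0,0,0,0],[0,0,0,0],[0,0,0,0],[0,0,0,0],[0,0,-0.005,0],[0,0,-0.015,0],[0,0,-0.03,0]]]' 0 60
python3 - <<'E'
from h import *
snap('wrist','w13');snap('side','s13')
p=load('s13')[0]; a=cv2.resize(p[90:240,170:320],None,fx=4,fy=4)
cv2.imwrite('pics/z13.png',a[:,:,::-1])
E
```

```text
clock: 24.8
tcp_pos: [0.4751, 0.2998, 0.118]
tcp_rot: [[-0.93, -0.367, -0.002], [-0.367, 0.93, -0.001], [0.002, 0.0, -1.0]]
force: [0.5, 0.3, -1.3]
gripper_width: 0.35
clock: 26.05
tcp_pos: [0.4752, 0.2998, 0.1433]
tcp_rot: [[-0.93, -0.367, -0.001], [-0.367, 0.93, -0.0], [0.001, 0.0, -1.0]]
force: [0.7, 0.3, -1.2]
gripper_width: 0.124
```

View pics/z13.png

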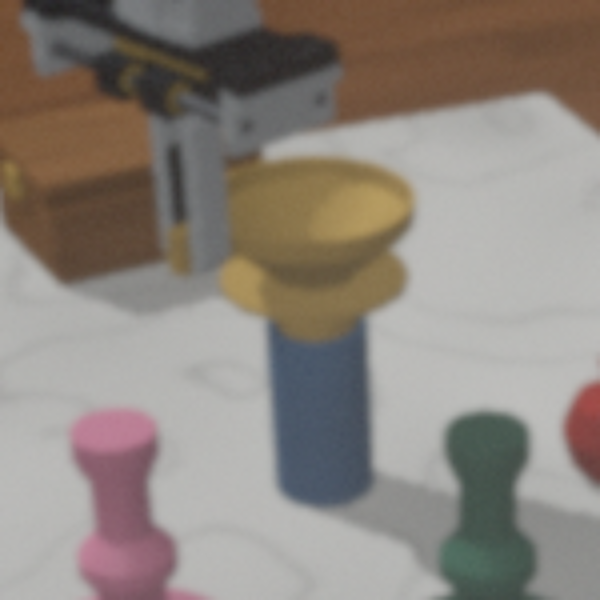

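```bash
python3 go.py .4601 -.33 .3 90; python3 -m handwheel '[[[0,0,-0.01,0],[0,0,-0.03,0],[0,0,-0.06,0],[0,0,-0.11,0],[0,0,-0.16,0],[0,0,-0.19,0],[0,0,-0.196,0],[0.005,-0.03,-0.196,0.01],[0.02,-0.08,-0.196,0.03],[0.04,-0.14,-0.196,0.06]]]';python3 go.py .4601 -.33 .3 90
```

```text
clock 26.15 pos [0.4766 0.3004 0.1451] yaw 111.55 q [ 20.7   4.2 103.8  -0.   71.8 -90.9] w 0.127 F [-0.6 -1.  -1. ]
ROW [ 0.3081 -0.7253 -0.1943] 0.1796 steps 10.389042009004466 2.0139688876567923
clock: 27.4
tcp_pos: [0.4864, 0.1832, 0.2986]
tcp_rot: [[-0.969, -0.247, -0.002], [-0.247, 0.969, -0.0], [0.002, 0.0, -1.0]]
force: [0.1, 0.0, -1.7]
gripper_width: 0.123
clock 27.4 pos [0.4864 0.1832 0.2986] yaw 104.32 q [  8.1  -8.   99.7  -0.   88.5 -96.2] w 0.123 F [ 0.1  0.  -1.7]
ROW [ 0.1905 -0.6134 -0.0014] 0.1194 steps 8.221839567372957 1.3385752260391268
```

```bash
python3 -m handwheel '[[[0.02,-0.06,0,0.02],[0.04,-0.13,0,0.04],[0.065,-0.21,0,0.06],[0.09,-0.29,0,0.08],[0.115,-0.37,0,0.1],[0.14,-0.45,0,0.119],[0.16,-0.52,0,0.119],[0.18,-0.58,0,0.119],[0.19,-0.613,0,0.119],[0.19,-0.613,0,0.119]]]'; python3 - <<'E'
from h import *
snap('wrist','w14');snap('side','s14')
E
python3 go.py .4601 -.33 .13 90
```

```text
clock: 28.65
tcp_pos: [0.4603, -0.33, 0.2982]
tcp_rot: [[-1.0, 0.002, -0.002], [0.002, 1.0, 0.002], [0.002, 0.002, -1.0]]
force: [0.1, 0.4, -2.5]
gripper_width: 0.12
clock 28.75 pos [ 0.461 -0.328  0.299] yaw 90.06 q [ -46.9   -1.5   93.5    0.    88.1 -137. ] w 0.123 F [ 0.9  0.2 -1.1]
ROW [ 0.0009 -0.0029  0.2112] 0.0005 steps 2.7036985475821744 0.005762006274470619
```

View pics/s14.png

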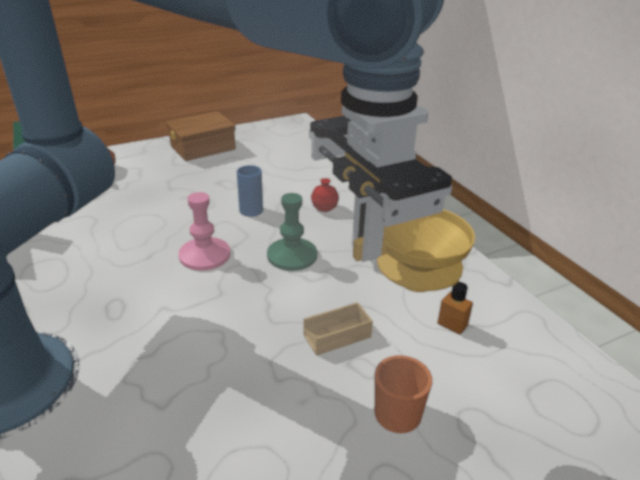

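View pics/w14.png

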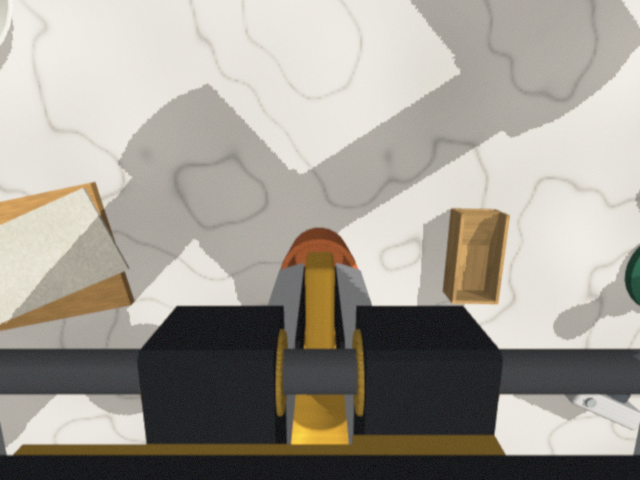

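```bash
python3 -m handwheel '[[[0,-0.001,0.03,0],[0,-0.002,0.07,0],[0,-0.003,0.11,0],[0,-0.003,0.15,0],[0,-0.003,0.18,0],[0,-0.003,0.2,0],[0,-0.003,0.22,0],[0,-0.003,0.23,0],[0,-0.003,0.235,0],[0,-0.003,0.235,0]]]'; python3 - <<'E'
from h import *
snap('side','s15')
p=load('s15')[0]; cv2.imwrite('pics/s15z.png',cv2.resize(p[230:450,300:560],None,fx=3,fy=2.7)[:,:,::-1])
E
python3 go.py .4601 -.33 .094 90
```

```text
clock: 30.0
tcp_pos: [0.4614, -0.3313, 0.1121]
tcp_rot: [[-1.0, -0.001, 0.0], [-0.001, 1.0, -0.0], [-0.0, -0.0, -1.0]]
force: [-0.5, 0.3, -1.1]
gripper_width: 0.12
clock 30.05 pos [ 0.4616 -0.3315  0.1124] yaw 90.06 q [ -47.1    7.1  104.4   -0.    68.5 -137.2] w 0.124 F [-0.7  0.6 -0.8]
ROW [0.0019 0.0018 0.023 ] 0.0005 steps 0.29667925784722254 0.005638884406635384
```

View pics/s15z.png

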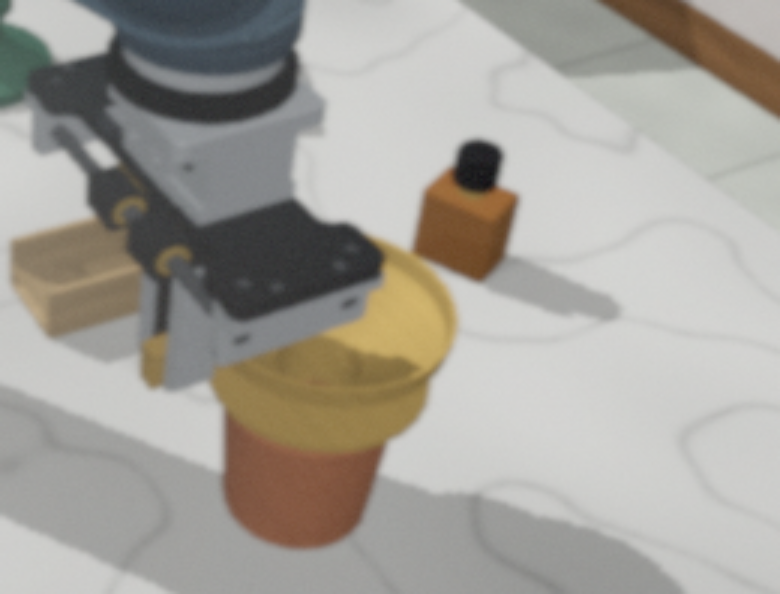

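Spout has entered the pot and the forces show nothing touching. I'll lower the last 18 mm.

```bash
python3 -m handwheel '[[[0.001,0.001,0.004,0],[0.001,0.001,0.008,0],[0.001,0.001,0.012,0],[0.001,0.001,0.015,0],[0.001,0.001,0.018,0],[0.001,0.001,0.02,0],[0.001,0.001,0.022,0],[0.001,0.001,0.0235,0],[0.001,0.001,0.0235,0],[0.001,0.001,0.0235,0]]]'
```

```text
clock: 31.3
tcp_pos: [0.4605, -0.3307, 0.0945]
tcp_rot: [[-1.0, -0.001, -0.0], [-0.001, 1.0, -0.001], [0.0, -0.001, -1.0]]
force: [-4.2, 1.7, 5.9]
gripper_width: 0.123
```

```bash
python3 -m handwheel '[[[0,0,0,0],[0,0,0,0],[0,0,0,0],[0,0,0,0],[0,0,0,0],[0,0,-0.01,0],[0,0,-0.05,0],[0,0,-0.11,0],[0,0,-0.17,0],[0,0,-0.23,0]]]' 0.35 20; python3 - <<'E'
from h import *
snap('side','s16');snap('top','t16')
p=load('s16')[0]; a=cv2.resize(p[270:450,320:520],None,fx=2,fy=2)
q=load('t16')[0]; b=cv2.resize(q[200:320,380:513],None,fx=3,fy=3)
cv2.imwrite('pics/z16.png',np.hstack([a,b[:360]])[:,:,::-1])
E
python3 go.py .55 .33 .3 90
```

```text
clock: 32.55
tcp_pos: [0.4604, -0.3302, 0.2794]
tcp_rot: [[-1.0, -0.001, 0.001], [-0.001, 1.0, -0.001], [-0.001, -0.001, -1.0]]
force: [-0.3, -0.5, -0.5]
gripper_width: 0.349
clock 32.65 pos [ 0.4627 -0.3325  0.2849] yaw 90.07 q [ -47.1   -1.2   94.7   -0.    85.8 -137.2] w 0.348 F [ 0.1 -0.1  1.2]
ROW [-0.1104  0.8278 -0.0256] 0.0006 steps 10.694963538901833 0.0065897196148498914
```

View pics/z16.png

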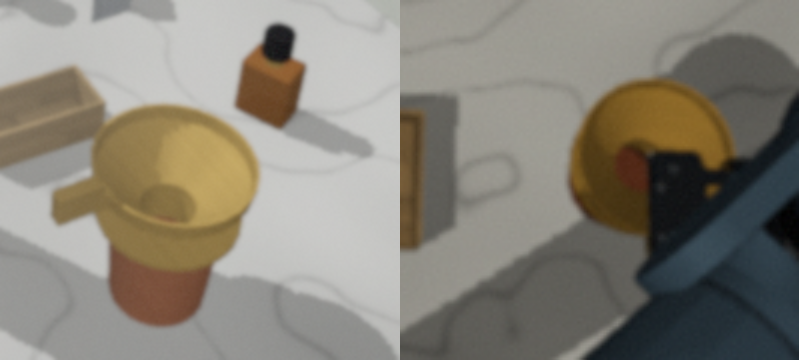

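```bash
cat > tilt.py <<'E'
from meas import *
import sys
for n,t in zip(sys.argv[1::2],sys.argv[2::2]):
    p,d,pos,rot=load(t);P=pts(n,d,pos,rot);hsv=cv2.cvtColor(p,cv2.COLOR_RGB2HSV)
    m=(hsv[...,0]>15)&(hsv[...,0]<30)&(hsv[...,1]>60)&near(P,(.542,-.33),.075)&(P[...,2]>.1)&(P[...,2]<.16)
    Q=P[m]; print(n,len(Q),Q[:,2].max(),np.percentile(Q[:,2],99))
    c=np.array([.542,-.33])
    ang=np.degrees(np.arctan2(Q[:,1]-c[1],Q[:,0]-c[0]))
    T=[]
    for b in range(-180,180,20):
        k=Q[(ang>=b)&(ang<b+20)]
        if len(k)>5: 
            j=k[np.argsort(-k[:,2])[:4]].mean(0); T.append(j)
    T=np.array(T); A=np.c_[T[:,:2]-c,np.ones(len(T))]; s=np.linalg.lstsq(A,T[:,2],rcond=None)[0]
    print('tiltdeg x,y',np.degrees(s[:2]),'z',s[2],len(T)); 
    cc,r=circ(T[:,:2]); print('centre',cc,r)
E
python3 tilt.py side s16 top t16
```

```text
side 3746 0.15012781797250885 0.14792519879716776
tiltdeg x,y [-2.3939 -0.2654] z 0.13983759884497837 18
centre [ 0.54   -0.3326] 0.058848205525505445
top 1272 0.14287270947586506 0.1410543014861372
tiltdeg x,y [2.9111 2.8106] z 0.13800802410072302 15
centre [ 0.5423 -0.3275] 0.057102765168961137
```

```bash
python3 -m handwheel '[[[-0.01,0.04,0,0],[-0.03,0.11,0,0],[-0.05,0.19,0,0],[-0.07,0.27,0,0],[-0.09,0.35,0,0],[-0.11,0.43,0,0],[-0.13,0.51,0,0],[-0.15,0.59,0,0],[-0.17,0.67,0,0],[-0.19,0.74,0,0]]]' 1 20; python3 -m handwheel '[[[0,0.05,0,0],[0,0.08,0.02,0],[0,0.088,0.04,0],[0,0.088,0.04,0],[0,0.088,0.04,0],[0,0.088,0.04,0],[0,0.088,0.04,0],[0,0.088,0.04,0],[0,0.088,0.04,0],[0,0.088,0.04,0]]]';  python3 - <<'E'
from h import *
snap('wrist','w17');snap('top','t17');snap('side','s17')
E
python3 tilt.py side s17 top t17;python3 go.py .55 .33 .3 90
```

```text
clock: 33.9
tcp_pos: [0.6065, 0.2447, 0.2768]
tcp_rot: [[-1.0, -0.001, -0.0], [-0.001, 1.0, -0.0], [0.0, -0.0, -1.0]]
force: [-0.4, -0.8, -0.6]
gripper_width: 0.999
clock: 35.15
tcp_pos: [0.6064, 0.313, 0.2451]
tcp_rot: [[-1.0, -0.001, 0.0], [-0.001, 1.0, -0.0], [-0.0, -0.0, -1.0]]
force: [0.7, 0.3, -0.3]
gripper_width: 1.0
side 3806 0.15027718374233068 0.14780807633053875
tiltdeg x,y [-2.248 -0.23 ] z 0.14002830531384708 18
centre [ 0.54   -0.3327] 0.0590313064911261
top 1802 0.15372168546003517 0.14704188464347495
tiltdeg x,y [-2.5053  0.068 ] z 0.14072716582312378 18
centre [ 0.5386 -0.3283] 0.059276024794599175
clock 35.3 pos [0.6064 0.313  0.245 ] yaw 90.07 q [ 17.8  15.8  80.1  -0.   84.1 -72.3] w 0.997 F [ 0.9  0.2 -0.4]
ROW [ 0.0705  0.0213 -0.0687] 0.0006 steps 1.2892166482706722 0.006503236562275136
```

View pics/w17.png

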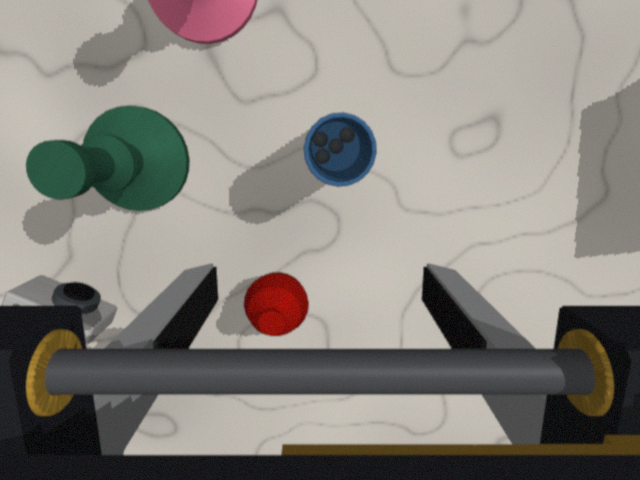

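```bash
cat > mv.py <<'E'
from meas import *
import sys
p,d,pos,rot=load(sys.argv[1]); n=sys.argv[2]; P=pts(n,d,pos,rot)
for k,c,r,z0,z1 in [('vase',eval(sys.argv[3]),.05,float(sys.argv[4])-.006,float(sys.argv[4])+.006),('ped',(.565,.117),.04,.137,.155)]:
    m=near(P,c,r)&(P[...,2]>z0)&(P[...,2]<z1); Q=P[m]
    if len(Q)<20: print(k,len(Q)); continue
    cc,rr=cv2.minEnclosingCircle(Q[:,:2].astype(np.float32)); h=cv2.convexHull(Q[:,:2].astype(np.float32))[:,0]; c2,r2=circ(h.astype(float))
    print(k,len(Q),'enc',np.round(cc,4),round(rr,4),'hull',c2,r2,'z',np.median(Q[:,2]))
E
python3 mv.py w17 wrist "(.552,.329)" .110; python3 mv.py t17 top "(.552,.329)" .110; python3 mv.py s17 side "(.552,.329)" .110; python3 mv.py w9 wrist "(.552,.329)" .110
```

```text
vase 1129 enc [0.5518 0.3291] 0.03 hull [0.5517 0.3289] 0.02961933816600637 z 0.10888148896529432
ped 3045 enc [0.5658 0.1177] 0.0227 hull [0.5653 0.1177] 0.022040485496349342 z 0.14420872144185837
vase 154 enc [0.5519 0.3297] 0.0303 hull [0.5516 0.3295] 0.02936177034297063 z 0.10958505195731749
ped 307 enc [0.5648 0.1187] 0.0223 hull [0.5649 0.1185] 0.021660998023826303 z 0.1454251702229168
vase 158 enc [0.5535 0.3253] 0.0326 hull [0.552  0.3265] 0.030554715958659388 z 0.10860463617018984
ped 251 enc [0.5652 0.1153] 0.0234 hull [0.5658 0.115 ] 0.02226969856283418 z 0.144693173878239
vase 226 enc [0.5531 0.3295] 0.0214 hull [0.5526 0.3292] 0.02074109494949273 z 0.11139821323453047
ped 2747 enc [0.5658 0.1174] 0.0227 hull [0.5654 0.1172] 0.021992794378731823 z 0.14422660603787063
```

```bash
python3 -m handwheel '[[[0.03,0.01,0,0],[0.06,0.019,0,0],[0.068,0.02,0.03,0],[0.068,0.02,0.08,0],[0.068,0.02,0.14,0],[0.068,0.02,0.2,0],[0.068,0.02,0.245,0],[0.068,0.02,0.262,0],[0.068,0.02,0.266,0],[0.068,0.02,0.266,0]]]' 1 30; python3 -m handwheel '[[[0,0,0,0],[0,0,0,0],[0,0,0,0],[0,0,0,0],[0,0,0,0],[0,0,0,0],[0,0,0,0],[0,0,0,0],[0,0,0,0],[0,0,0,0]]]' 0.4 30
```

```text
clock: 36.55
tcp_pos: [0.5532, 0.3294, 0.034]
tcp_rot: [[-1.0, -0.001, 0.003], [-0.001, 1.0, 0.001], [-0.003, 0.001, -1.0]]
force: [0.2, -0.4, 0.3]
gripper_width: 0.999
clock: 37.8
tcp_pos: [0.5521, 0.3291, 0.0325]
tcp_rot: [[-1.0, -0.001, 0.0], [-0.001, 1.0, 0.0], [-0.0, 0.0, -1.0]]
force: [-0.8, 1.0, 2.5]
gripper_width: 0.619
```

```bash
python3 -m handwheel '[[[0,0,-0.005,0],[0,0,-0.02,0],[0,0,-0.045,0],[0,0,-0.08,0],[0,0,-0.12,0],[0,0,-0.16,0],[0,0,-0.19,0],[0,0,-0.215,0],[0,0,-0.227,0],[0,0,-0.23,0]]]'; python3 - <<'E'
from h import *
snap('side','s18')
p=load('s18')[0]; cv2.imwrite('pics/s18z.png',cv2.resize(p[50:250,170:370],None,fx=3,fy=3)[:,:,::-1])
E
python3 go.py .5658 .1176 .216 90
```

```text
clock: 39.05
tcp_pos: [0.5521, 0.3289, 0.2166]
tcp_rot: [[-1.0, -0.001, 0.0], [-0.001, 1.0, 0.0], [-0.0, 0.0, -1.0]]
force: [-0.7, -0.6, -3.9]
gripper_width: 0.62
clock 39.1 pos [0.5519 0.3288 0.2162] yaw 90.06 q [ 20.7  11.4  88.3  -0.   80.3 -69.4] w 0.617 F [-0.4 -0.3 -3.5]
ROW [-0.0171 -0.264   0.0003] 0.0005 steps 3.386894442088362 0.005931143517296195
```

View pics/s18z.png

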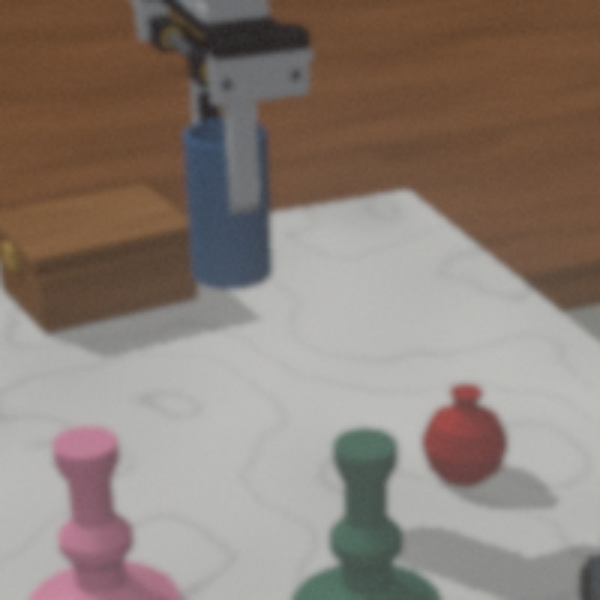

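```bash
python3 -m handwheel '[[[-0.001,-0.01,0,0],[-0.002,-0.03,0,0],[-0.004,-0.065,0,0],[-0.007,-0.11,0,0],[-0.01,-0.155,0,0],[-0.013,-0.195,0,0],[-0.015,-0.23,0,0],[-0.017,-0.252,0,0],[-0.017,-0.262,0,0],[-0.017,-0.264,0,0]]]'; python3 -m handwheel '[[[0,0,0.002,0],[0,0,0.008,0],[0,0,0.015,0],[0,0,0.022,0],[0,0,0.029,0],[0,0,0.034,0],[0,0,0.037,0],[0,0,0.037,0],[0,0,0.037,0],[0,0,0.037,0]]]'; python3 - <<'E'
from h import *
snap('side','s19')
p=load('s19')[0]; cv2.imwrite('pics/s19z.png',cv2.resize(p[100:280,220:400],None,fx=3.2,fy=3.2)[:,:,::-1])
snap('wrist','w19')
E
python3 go.py .5658 .1176 .1775 90
```

```text
clock: 40.35
tcp_pos: [0.5658, 0.1176, 0.2162]
tcp_rot: [[-1.0, -0.001, -0.0], [-0.001, 1.0, 0.0], [0.0, 0.0, -1.0]]
force: [-1.0, -0.1, -4.8]
gripper_width: 0.62
clock: 41.6
tcp_pos: [0.566, 0.1177, 0.1869]
tcp_rot: [[-1.0, -0.001, 0.0], [-0.001, 1.0, -0.0], [-0.0, -0.0, -1.0]]
force: [0.1, -0.5, -4.1]
gripper_width: 0.617
clock 41.7 pos [0.566  0.1177 0.1869] yaw 90.06 q [  0.5   4.   99.5  -0.   76.4 -89.5] w 0.617 F [ 0.1  0.1 -3.3]
ROW [ 0.0002 -0.0001  0.0117] 0.0005 steps 0.15016768660958105 0.0059024404255302075
```

View pics/s19z.png

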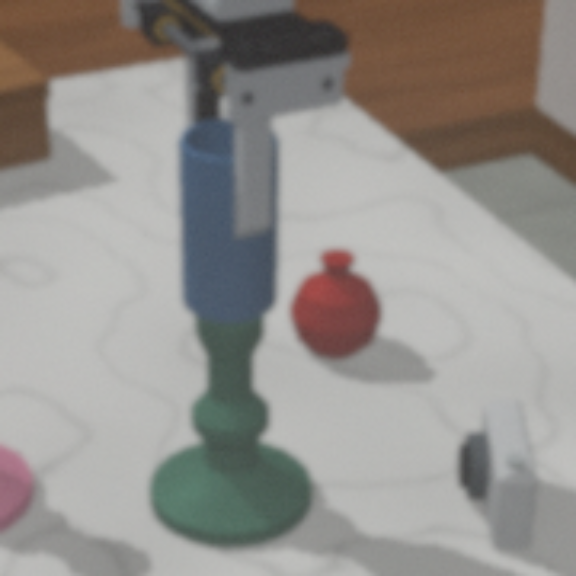

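```bash
python3 -m handwheel '[[[0,0,0.002,0],[0,0,0.004,0],[0,0,0.006,0],[0,0,0.008,0],[0,0,0.009,0],[0,0,0.01,0],[0,0,0.0107,0],[0,0,0.0112,0],[0,0,0.0115,0],[0,0,0.0115,0]]]'
```

```text
clock: 42.95
tcp_pos: [0.5659, 0.1177, 0.1775]
tcp_rot: [[-1.0, -0.001, 0.0], [-0.001, 1.0, -0.0], [-0.0, -0.0, -1.0]]
force: [0.0, 0.9, -4.2]
gripper_width: 0.618
```

```bash
python3 -m handwheel '[[[0,0,0.0003,0],[0,0,0.0006,0],[0,0,0.0009,0],[0,0,0.0012,0],[0,0,0.0015,0],[0,0,0.0015,0],[0,0,0.0015,0],[0,0,0.0015,0],[0,0,0.0015,0],[0,0,0.0015,0]]]'
```

```text
clock: 44.2
tcp_pos: [0.5661, 0.1178, 0.1774]
tcp_rot: [[-1.0, -0.001, 0.001], [-0.001, 1.0, 0.0], [-0.001, 0.0, -1.0]]
force: [-3.0, -0.4, 4.6]
gripper_width: 0.618
```

```bash
python3 -m handwheel '[[[0,0,-0.0004,0],[0,0,-0.0004,0],[0,0,-0.0004,0],[0,0,-0.0004,0],[0,0,-0.0004,0],[0,0,-0.0004,0],[0,0,-0.0004,0],[0,0,-0.0004,0],[0,0,-0.0004,0],[0,0,-0.0004,0]]]' - 10; python3 -m handwheel '[[[0,0,0,0],[0,0,0,0],[0,0,0,0],[0,0,0,0],[0,0,0,0],[0,0,0,0],[0,0,0,0],[0,0,0,0],[0,0,0,0],[0,0,0,0]]]' 0.85 10; python3 - <<'E'
from h import *
snap('side','s20')
p=load('s20')[0]; cv2.imwrite('pics/s20z.png',cv2.resize(p[100:280,220:400],None,fx=3.2,fy=3.2)[:,:,::-1])
E
```

```text
clock: 45.45
tcp_pos: [0.5663, 0.1178, 0.1773]
tcp_rot: [[-1.0, -0.001, 0.001], [-0.001, 1.0, 0.0], [-0.001, 0.0, -1.0]]
force: [-2.5, 0.7, 4.5]
gripper_width: 0.62
clock: 46.7
tcp_pos: [0.5659, 0.1177, 0.1766]
tcp_rot: [[-1.0, -0.001, 0.0], [-0.001, 1.0, 0.0], [-0.0, 0.0, -1.0]]
force: [-0.2, -0.0, 0.5]
gripper_width: 0.851
```

View pics/s20z.png

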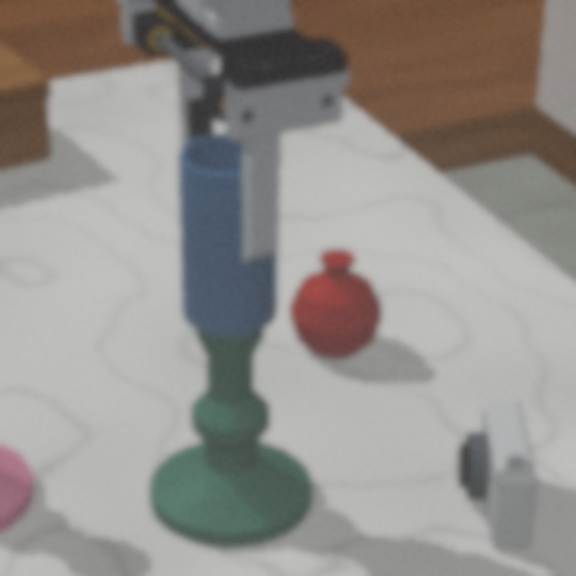

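Vase stands free on the candlestick. I'll withdraw straight up and away, then check everything.

```bash
python3 -m handwheel '[[[0,0,-0.01,0],[0,0,-0.03,0],[0,0,-0.06,0],[0,0,-0.1,0],[0,0,-0.14,0],[0,0,-0.17,0],[0,0,-0.19,0],[-0.03,0,-0.19,0],[-0.06,0,-0.19,0],[-0.09,0,-0.19,0]]]'; python3 - <<'E'
from h import *
snap('wrist','w21');snap('side','s21');snap('top','t21')
p=load('s21')[0]; cv2.imwrite('pics/s21z.png',p[:,:,::-1])
E
for a in "w21 wrist" "t21 top" "s21 side"; do python3 mv.py $a "(.565,.117)" .255; done
```

```text
clock: 48.0
tcp_pos: [0.6385, 0.1178, 0.3289]
tcp_rot: [[-1.0, -0.001, -0.0], [-0.001, 1.0, 0.0], [0.0, 0.0, -1.0]]
force: [0.5, 0.2, 0.8]
gripper_width: 0.853
vase 1764 enc [0.5656 0.1174] 0.03 hull [0.5655 0.1174] 0.029692924767500233 z 0.25385751776069987
ped 1649 enc [0.5652 0.1172] 0.0261 hull [0.5653 0.1172] 0.025802660725714015 z 0.15021629898982714
vase 75 enc [0.5636 0.1077] 0.0268 hull [0.5642 0.117 ] 0.02797267523732008 z 0.2553224701327834
ped 52 enc [0.5637 0.1161] 0.0277 hull [0.5636 0.1131] 0.02466121684760809 z 0.15104553865376968
vase 235 enc [0.567  0.1153] 0.0322 hull [0.5659 0.1152] 0.030206498541477056 z 0.2532587391045616
ped 144 enc [0.5636 0.1126] 0.0295 hull [0.5651 0.1145] 0.029126381869442493 z 0.14885957703447816
```

View pics/s21.png

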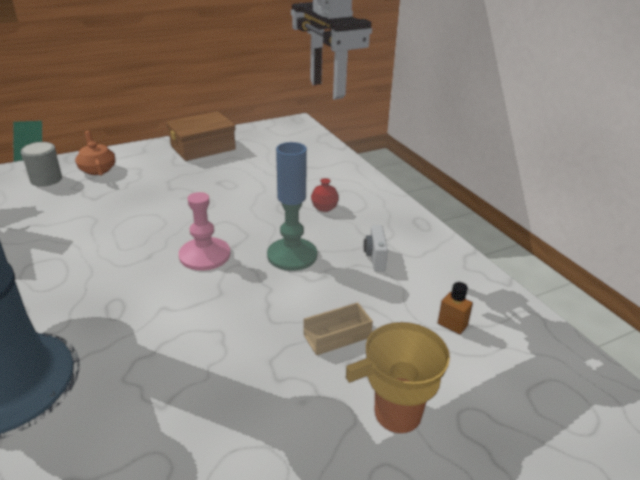

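View pics/w21.png

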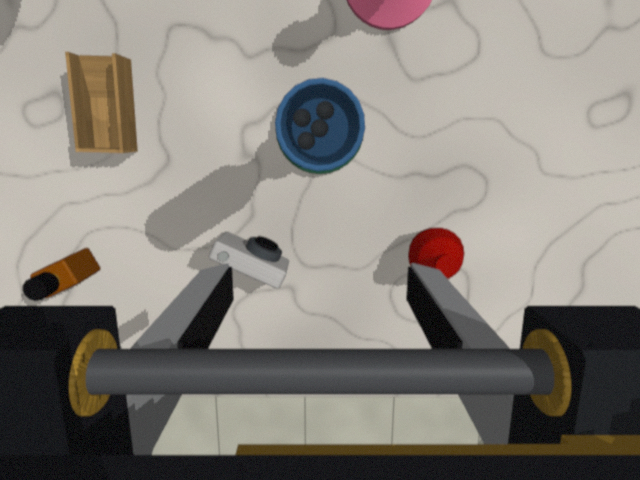

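View pics/t21.png

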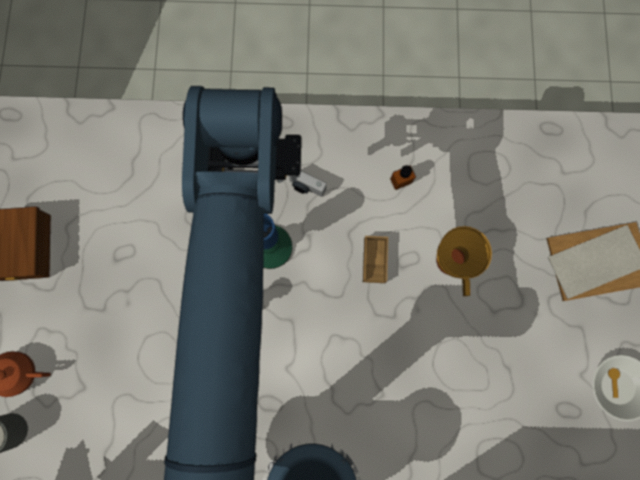

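```bash
python3 tilt.py top t21; python3 - <<'E'
from bench import manip
print(manip.finish_job(), manip.get_state()['clock'])
E
```

```text
top 1786 0.15474032745197497 0.14769535062147457
tiltdeg x,y [-2.2782 -0.1954] z 0.14112194991549207 18
centre [ 0.539  -0.3283] 0.05891885148205918
the job is handed in; nothing more can be done
the job is handed in; nothing more can be done
```

The job is done and handed in at about 48 s on the robot's clock.

1. **Pebbles:** I poured all four through the funnel by easing the grip so the scoop tipped over it.
2. **Scoop:** I set it back down level, about 28 mm from where it started.
3. **Funnel:** I lifted it by the tab and rested it spout down in the pot.
4. **Vase:** I stood it on the green candlestick.

**Last checks**
- **Vase:** In the wrist view its rim is centred at (0.5656, 0.1174), against (0.5655, 0.1177) for the candlestick top measured before placing, so it is centred to under 1 mm. The rim height of 0.254 matches the expected 0.255. All four pebbles can be seen inside.
- **Scoop:** It is empty, with its top level to within 0.2°.
- **Funnel:** It is seated at the expected height. The fitted tilt is about 2.3° in x and 0.2° in y. I put the x value down to the raised tab being in the fit, since both views gave about the same.
- **Ornaments and pink candlestick:** In the pictures they look unmoved; I did not measure their positions.

**What went wrong or disagreed**
- **Fingertips:** The cameras showed them about 28 mm short of the reported TCP. The scoop was therefore gripped near the top of its walls, and it slipped a little in the grip while tipping. My first two pinches of the funnel tab closed above it without touching anything. I corrected for this before lifting the funnel.
- **Side camera:** It read y about 2 to 4 mm lower than the top and wrist cameras. I went with the wrist camera.

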